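# Pry open the nozzle case at the welding bench

## Robot

A 6-joint arm with a two-finger parallel gripper is mounted at the origin on the work surface. World frame = base frame: x ahead of the robot, y to its left, z up, the work surface at z = 0. Lengths are in m, angles in rad, forces in N, time in s.
With the tool pointing down it reaches from about 0.3 to 1 m from the base axis. Payload 5.1 kg.
Tool frame: the origin (TCP) lies at the very end of the fingers, on their centre line; the grasp point (between the pads) lies 19 mm behind it; x points along the fingers, y is the direction in which the jaws open and shut, and the axes are right-handed (so a half turn about x gives the same grasp; the last joint's range is limited). The gripper opens to 95 mm and grips with 3 to 60 N. Pads are 20 mm wide; open, the fingers measure 119 mm over their backs; the gripper's body (75 mm by 180 mm) begins 59 mm behind the grasp point.
Start: joints at [-1.273, 0.124, 1.65, -0, 1.367, -0.083], TCP at [0.242, -0.603, 0.182] pointing down, gripper open.
Joint ranges: [-2.61, 2.61], [-1.02, 2.33], [0.03, 2.71], [-1.35, 4.49], [0.32, 2.68], [-2.91, 2.91]. Speed limits (rad/s): [2.57, 2.57, 3.14, 3.14, 3.14, 3.14].

## Interface

Orientations are given as a 3x3 rotation matrix whose columns are the frame's x, y, z axes.
In Python, from workcell import observe, snapshot, camera_info, finish_job gives the robot as it stands.
- The arm moves only by the tool servo_tool, never from a script. Its argument "increments" is a list of rows, each an object of numbers: "x", "y", "z": the shift along the tool's x, y, z in m; "ax", "ay", "az": the turn, a rotation vector about the tool's x, y, z in rad; "grip": the finger opening in m, from 0 to 0.0951. In form: [{"x": .., "y": .., "z": .., "ax": .., "ay": .., "az": .., "grip": ..}, ...]. A call has 1 to 12 rows; each row is the pose to reach, as a shift and turn from the pose commanded when the call began, along the tool's axes at that moment; what a row does not reach only later rows make up. A row lasts 1/12 s, in which the tool goes at most 41.7 mm and 7.16 degrees, less where a joint would pass 70% of its speed; a pose out of reach is approached as far as the arm can. A call with a gripper value outside its range is refused whole. The fingers move at their own pace and stop on an object; "grip_force" is the grip in N (left out, the last holds). Time passes only in rows, so rows that repeat a pose let the fingers close. It gives the time, the measured TCP pose, the force and the opening at its end, in the units of the state.
- observe(): the state, without advancing time (a new reading comes with each control period).
- snapshot(name): name is "scene" or "top" or "wrist"; returns the picture (480x640x3 uint8, red, green, blue); there is no depth.
- camera_info(name): a dict with "mtx" (3x3 intrinsics, pixels), "xyz" and "attitude" of the camera in the world. Camera axes: x right, y down, z forward; pixel columns grow to the right and rows downward; lengths in m; the calibration is good to about 2 mm. A picture is of the moment at which its call begins: read the wrist's pose just before it. camera_info takes no time and is no camera call; for the wrist camera it gives the pose at the moment of the call.
- finish_job(): hands the job in, once; it reports no verdict.
The state is a dict: "t": time; "q": joint angles; "qd": joint speeds; "joint_torque": joint torques, N m; "tcp_pos": TCP position; "orientation": TCP orientation; "ft_force": force on the tool from outside, world axes, zero at the start; "torque": the same for the moment, N m; "gripper_width": finger opening in m.
Only numpy, scipy, OpenCV 4.12 (cv2) and the standard library are available. Lean on these libraries where they do the work, as an engineer would, in place of code of your own. Each camera call takes 0.05 s, during which the arm holds its last target. There are 200 camera calls.

## Task

The orange pry tool has been shoved handle-first under the raised fixture plate: draw it out by its blade, lay it down flat on the teal mat and let go, then take it again by its handle. Put the blade in the notch under the front edge of the blue cover of the nozzle case, lever the cover up and swing it fully open, past upright so that it leans back, using the tool only and keeping the fingers off the case and its cover. Finally lay the tool flat on the teal mat again, without dropping it, and leave the other things on the bench where they are.

Things in the scene. Friction and masses are not known exactly. Their poses are not given: they have to be found in the camera images.
- pry: Loose pry tool, 200 mm, 0.09 kg. Origin under the front end of its orange handle; +x to the blade tip, z up. Handle x -110..0, 24 wide, z 0..22, black band at the rear; flat steel blade x 0..90, 20 wide, z 13.5..18.5, clear of the bench; balances near x -13. Starts lying on the bench, blade toward the robot's side, only the front 40 to 50 mm of blade out from under the plate.
- pry_tip (a point): Middle of the blade's front edge, 90 mm ahead of the pry tool's origin and 16 mm above its underside; axes as the pry tool's.
- plate: Fixed aluminium fixture plate on four 36 mm high rubber feet (22 dia., at x -55 and 115, y +-75), underside at z 36, top at 45, a dark bar 20 high on its rear. Origin on the bench; +x points away from the robot. The plate spans x -70..130 mm, y -90..90; front edge at x -70.
- mat: Thin fixed teal mat 160 x 500 mm, under 1 thick, lying between the robot and the case. Origin at the centre of its underside, long side along y.
- case: Fixed grey case 130 (x) x 180 (y) x 100 mm high, walls 5, copper nozzles inside, blue cover with a pink panel. Origin at the centre of its underside; +x points to the back, where the hinge is; front wall at x -65. A notch 50 wide, 12 deep in the middle of the front wall's top (yellow line below it) leaves a gap under the cover; behind it is empty space from z 62 mm up.
- notch (a point): Middle of the notch's bottom edge on the case's outer front face: x = -65, y = 0, z = 88 in the case frame; axes as the case's. The shut cover's underside is 12.5 mm above it.
- cover (a joint): Angle of the cover, rad: 0 shut, grows as it opens up and back, stop at 1.9. Stiff hinge (0.16 N m): the cover (130 x 180 x 6 mm, 120 g) stays wherever it is left; about 2 N at the front edge lifts it. Starts between 0 and 0.02.
- cover_lip (a point): Middle of the cover's front edge on its underside, flush with the case's front when shut, 130 mm from the hinge; moves with the cover.
- cover_hinge (a point): Middle of the hinge line, at the case's rear top edge: x = 65, y = 0, z = 100.5 in the case frame; the line runs along the case's y.
- block: Bystander: brass block 70 x 45 x 25 mm, loose. Origin at the centre of its underside.
- wirebrush: Bystander: hand brush lying loose on the bench. Origin under its middle.
- jar: Bystander: amber jar 70 mm dia., 90 high, loose, with a black cap. Origin at the centre of its underside.
Mind the look-alikes: they are no part of the job. There is more than one size of the pry; the job needs the largest. Of the things that look like the case, take the one that is farthest to the robot's left at the start.

How it is judged:
On the way, in this order (a step that is already met when the one before it is completed fails the run):
1. the pry tool has been drawn out and lies flat on the mat, let go (x of pry in the frame of mat between -0.085 and 0.085 m and y of pry in the frame of mat between -0.255 and 0.255 m and height (world z) of pry below 0.01 m and angle between pry's own z axis and vertical below 0.12 rad and contact force between the fingers and pry below 0.1 N and linear speed of pry below 0.03 m/s), for 0.2 s.
2. the cover is levered up 20 degrees with the pry tool against it (value of joint cover above 0.35 rad and contact force between pry and case above 0.1 N), for 0.05 s.
At the end, for the whole second after the job is handed in: The cover stands open past upright (more than 1.6 rad) and still; the pry tool lies flat (within 0.12 rad) on the mat, at rest and let go, its origin within the mat's outline (5 mm over allowed) (all of step 1 and value of joint cover above 1.6 rad and velocity of joint cover below 0.05 rad/s); the robot touches nothing.
It fails at once if the fingers touch the case or its cover (contact force between the fingers and case above 1 N).
It fails at once if a bystander is moved more than 30 mm (distance of any of block, wirebrush, jar from where it was at the start of the episode above 0.03 m).
It fails at once if the pry tool is dropped (falls free faster than 0.8 m/s) (contact force between the fingers and pry below 0.05 N and linear speed of pry above 0.8 m/s).
It also fails if it takes over 72 s, if anything falls off the work surface, if the arm or the gripper's body presses on something with over 40 N, if the wrist force passes 120 N, or if a joint passes its speed limit or range.

## Working session

There is one attempt and no reset: what is moved stays moved. The work goes in short steps, Python scripts to look and compute and a tool call to move; the robot and the scene stay as the last step left them, time stands still between calls to the robot, and variables do not carry over. Pictures are saved under pics/ and viewed, about 8 in all and at most 12, crops included, and the job is handed in when it is done.

Besides the shell and the picture viewer there is one more tool, called after "Call:" as name(argument=value, ...) on one line, values as JSON. servo_tool: Moves the arm, as the interface text tells. Its arguments: {"type":"object","properties":{"increments":{"type":"array"},"grip_force":{"type":"number"}},"required":["increments"]}

```bash
mkdir -p pics; ls
cat > h.py <<'E'
import numpy as np, cv2
from workcell import observe, snapshot, camera_info
def save(n,im): cv2.imwrite(f'pics/{n}.png', im[:,:,::-1])
def ray(ci,u,v):
    d=np.asarray(ci['attitude'])@np.linalg.solve(np.asarray(ci['mtx']),[u,v,1.0]); return np.asarray(ci['xyz'],float),d/np.linalg.norm(d)
def onz(ci,u,v,z):
    o,d=ray(ci,u,v); return o+d*(z-o[2])/d[2]
def tri(r1,r2):
    (a,d),(b,e)=r1,r2
    s=np.linalg.lstsq(np.c_[d,-e],b-a,rcond=None)[0]
    p,q=a+d*s[0],b+e*s[1]; return (p+q)/2,np.linalg.norm(p-q)
def proj(ci,p):
    c=np.asarray(ci['attitude']).T@(np.asarray(p)-ci['xyz']); w=np.asarray(ci['mtx'])@c; return w[:2]/w[2]
E
python3 - <<'E'
from h import *
for n in('top','scene'):
    im=snapshot(n); save(n+'0',im); np.save(n+'0.npy',im); ci=camera_info(n); print(n,ci)
print(observe()['t'])
E
```

```text
pics
top {'mtx': array([[594.58815557,   0.        , 316.55064594],
       [  0.        , 594.58815557, 242.77173948],
       [  0.        ,   0.        ,   1.        ]]), 'xyz': array([ 0.27663436, -0.02782161,  1.48256218]), 'attitude': array([[ 0.01789356, -0.98840622,  0.15077452],
       [-0.9995509 , -0.02130926, -0.0210691 ],
       [ 0.02403772, -0.1503298 , -0.98834363]])}
scene {'mtx': array([[441.7036339 ,   0.        , 321.62893272],
       [  0.        , 441.7036339 , 247.85089251],
       [  0.        ,   0.        ,   1.        ]]), 'xyz': array([ 0.8612389 , -0.44133059,  1.03694943]), 'attitude': array([[ 7.23475080e-01,  6.02726743e-01, -3.36607015e-01],
       [ 6.90350281e-01, -6.31261087e-01,  3.53448622e-01],
       [ 5.46026679e-04, -4.88088018e-01, -8.72794242e-01]])}
0.1
```

View pics/top0.png

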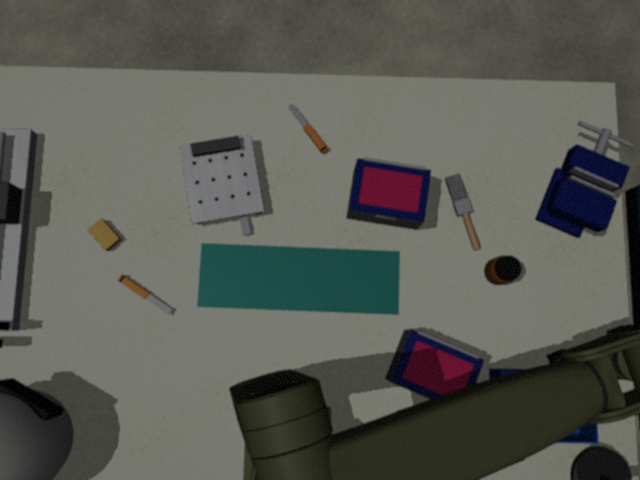

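View pics/scene0.png

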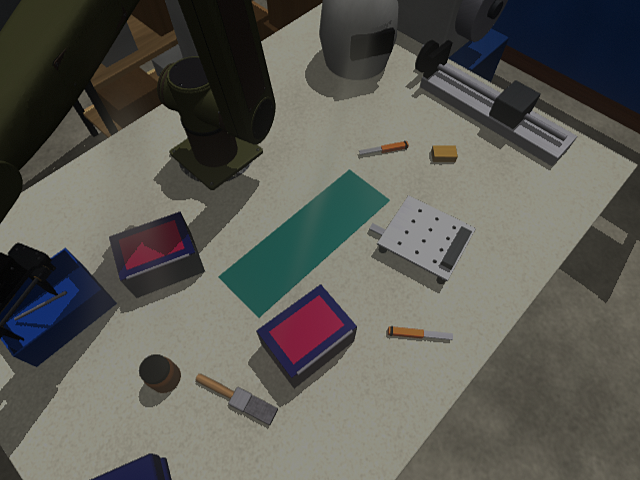

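The top view shows the target case, which is the leftmost, at about (390,192). The plate is at (224,180) with the blade end at (247,226), and the mat is at (300,279). The look-alikes are the small pry tools at (308,128) and (147,295) and the second case at (435,365).

Run:
```python
from h import *
im=np.load('top0.npy'); ci=camera_info('top')
hsv=cv2.cvtColor(im,cv2.COLOR_RGB2HSV)
def rect(mask,roi,z,name):
    m=np.zeros_like(mask); x0,y0,x1,y1=roi; m[y0:y1,x0:x1]=mask[y0:y1,x0:x1]
    m=cv2.morphologyEx(m,cv2.MORPH_CLOSE,np.ones((3,3),np.uint8))
    c=max(cv2.findContours(m,0,2)[0],key=cv2.contourArea)
    ap=cv2.boxPoints(cv2.minAreaRect(c)); 
    P=np.array([onz(ci,u,v,z)[:2] for u,v in c[:,0]]).astype(np.float32)*1000
    r=cv2.minAreaRect(P); print(name,'ctr',np.round(r[0],1),'size',np.round(r[1],1),'ang',round(r[2],1), 'px',ap.round().tolist()); return
H,S,V=cv2.split(hsv)
rect(cv2.inRange(hsv,(75,80,30),(100,255,255)),(180,230,420,330),0.001,'mat')
rect(cv2.inRange(hsv,(110,80,20),(180,255,255)),(335,150,445,220),0.1065,'cover')
rect(cv2.inRange(hsv,(140,100,60),(180,255,255)),(335,150,445,220),0.107,'pink')
for p in [(230,200),(247,228),(247,240),(260,230),(180,170),(200,235)]: print(p,im[p[1],p[0]],hsv[p[1],p[0]])
rect(((V>125)&(S<25)).astype(np.uint8)*255,(170,125,275,225),0.045,'plate')
big=cv2.resize(im[120:250,170:450],None,fx=2.85,fy=2.85,interpolation=2); big=cv2.convertScaleAbs(big,alpha=1.6); save('crop1',big)
for uv in[(247,235),(243,216),(252,216)]: print(uv,onz(ci,*uv,.0185))
```

```text
mat ctr [412.2 -17.5] size [496.4 156.4] ang 88.9 px [[198.0, 306.0], [200.0, 243.0], [400.0, 251.0], [397.0, 313.0]]
cover ctr [ 616.7 -229.6] size [179.4 128.7] ang 81.9 px [[348.0, 210.0], [357.0, 158.0], [432.0, 171.0], [423.0, 222.0]]
pink ctr [ 619.4 -230.6] size [141.7  91.4] ang 82.0 px [[358.0, 203.0], [364.0, 166.0], [423.0, 176.0], [417.0, 212.0]]
(230, 200) [114 115 115] [ 90   2 115]
(247, 228) [ 97  98 101] [113  10 101]
(247, 240) [119 123 112] [ 41  23 123]
(260, 230) [120 121 111] [ 33  21 121]
(180, 170) [120 121 113] [ 34  17 121]
(200, 235) [124 126 114] [ 35  24 126]
plate ctr [734.8  75.5] size [3.6 1.8] ang 45.5 px [[264.0, 147.0], [265.0, 146.0], [266.0, 148.0], [265.0, 148.0]]
(247, 235) [0.51581327 0.11445622 0.0185    ]
(243, 216) [0.56372923 0.12613896 0.0185    ]
(252, 216) [0.56423828 0.10368905 0.0185    ]
```

View pics/crop1.png

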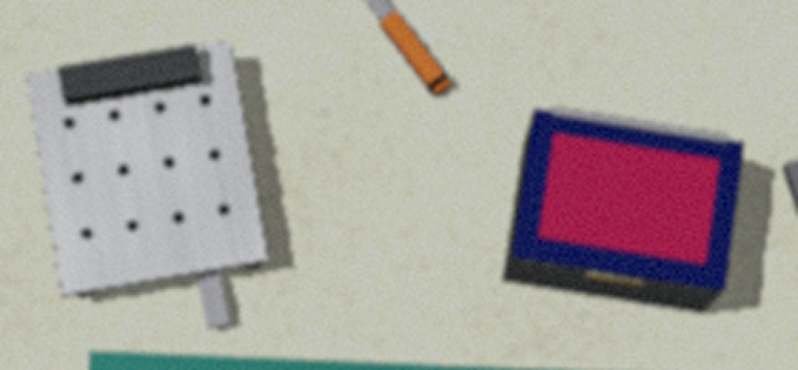

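```bash
cat >> h.py <<'E'
from scipy.spatial.transform import Rotation as Ro
def down(yaw):  # tool x down, tool y at heading yaw
    y=np.array([np.cos(yaw),np.sin(yaw),0]);x=np.array([0,0,-1.]);return np.c_[x,y,np.cross(x,y)]
def plan(p,R,o=None,p0=None,R0=None):
    o=observe(); R0=np.asarray(o['orientation']) if R0 is None else R0; p0=np.asarray(o['tcp_pos']) if p0 is None else p0
    return np.round(R0.T@(np.asarray(p)-p0),4).tolist(), np.round(Ro.from_matrix(R0.T@R).as_rotvec(),4).tolist()
E
python3 - <<'E'
from h import *
o=observe(); print(o['tcp_pos'],np.round(o['orientation'],3),o['gripper_width'],o['t'])
y=np.deg2rad
for a in (100,-80): print(a,plan([.536,.116,.15],down(y(a))))
E
```

```text
[ 0.24133706 -0.60282915  0.18072218] [[-0.001  0.372 -0.928]
 [ 0.002 -0.928 -0.372]
 [-1.    -0.002 -0.   ]] 0.09516528125186519 0.1
100 ([0.0318, -0.5578, -0.5407], [-2.9354, -0.0028, 0.0001])
-80 ([0.0318, -0.5578, -0.5407], [0.2062, 0.0001, 0.0019])
```

Call:
servo_tool(increments=[{"x": -0.04}, {"x": -0.08}, {"x": -0.08, "y": -0.03, "z": -0.03}, {"x": -0.08, "y": -0.06, "z": -0.06}, {"x": -0.08, "y": -0.09, "z": -0.09}, {"x": -0.08, "y": -0.12, "z": -0.12}, {"x": -0.08, "y": -0.15, "z": -0.15}, {"x": -0.08, "y": -0.18, "z": -0.18}, {"x": -0.08, "y": -0.21, "z": -0.21}, {"x": -0.08, "y": -0.24, "z": -0.24}, {"x": -0.08, "y": -0.27, "z": -0.27}, {"x": -0.08, "y": -0.3, "z": -0.3}])

```text
validation failed for argument at $.in...
```

Call:
servo_tool(increments=[{"y": -0.03, "z": -0.03, "ax": 0.1}, {"y": -0.06, "z": -0.06, "ax": 0.2}, {"y": -0.09, "z": -0.09, "ax": 0.2062}, {"y": -0.12, "z": -0.12, "ax": 0.2062}, {"x": 0.01, "y": -0.15, "z": -0.15, "ax": 0.2062}, {"x": 0.02, "y": -0.18, "z": -0.18, "ax": 0.2062}, {"x": 0.03, "y": -0.21, "z": -0.2, "ax": 0.2062}, {"x": 0.05, "y": -0.24, "z": -0.23, "ax": 0.2062}, {"x": 0.08, "y": -0.258, "z": -0.241, "ax": 0.2062}, {"x": 0.09, "y": -0.258, "z": -0.241, "ax": 0.2062}, {"x": 0.09, "y": -0.258, "z": -0.241, "ax": 0.2062}, {"x": 0.09, "y": -0.258, "z": -0.241, "ax": 0.2062}])

```text
validation failed for argument at $.in...
```

Run:
```python
from h import *
o=observe(); print(o['tcp_pos'],np.round(o['orientation'],3),o['q'],o['t'])
ci=camera_info('wrist');im=snapshot('wrist'); np.save('w1.npy',im); save('w1',im); print(ci)
import pickle; pickle.dump(ci,open('w1.pkl','wb'))
```

```text
[ 0.24133706 -0.60282915  0.18072218] [[-0.001  0.372 -0.928]
 [ 0.002 -0.928 -0.372]
 [-1.    -0.002 -0.   ]] [-1.27262115e+00  1.24411159e-01  1.65154837e+00 -2.86149731e-05
  1.36752400e+00 -8.25857636e-02] 0.1
{'mtx': array([[409.65181966,   0.        , 316.72293803],
       [  0.        , 409.65181966, 238.45985614],
       [  0.        ,   0.        ,   1.        ]]), 'xyz': array([ 0.30696114, -0.57610463,  0.38378286]), 'attitude': array([[ 0.37207983, -0.89794946, -0.2350391 ],
       [-0.92819527, -0.36081973, -0.09089915],
       [-0.0031839 ,  0.25198392, -0.96772618]])}
```

View pics/w1.png

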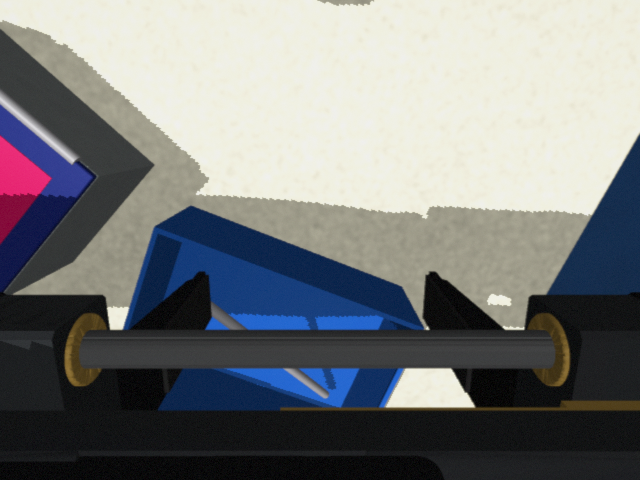

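The move was refused, probably because every row needs all seven keys, so the wrist picture shows only the start pose. I'll resend with full rows.

Call:
servo_tool(increments=[{"x": -0.04, "y": 0, "z": 0, "ax": 0, "ay": 0, "az": 0, "grip": 0.095}, {"x": -0.08, "y": 0, "z": 0, "ax": 0, "ay": 0, "az": 0, "grip": 0.095}, {"x": -0.08, "y": -0.03, "z": -0.03, "ax": 0, "ay": 0, "az": 0, "grip": 0.095}, {"x": -0.08, "y": -0.06, "z": -0.06, "ax": 0, "ay": 0, "az": 0, "grip": 0.095}, {"x": -0.08, "y": -0.09, "z": -0.09, "ax": 0, "ay": 0, "az": 0, "grip": 0.095}, {"x": -0.08, "y": -0.12, "z": -0.12, "ax": 0, "ay": 0, "az": 0, "grip": 0.095}, {"x": -0.08, "y": -0.15, "z": -0.15, "ax": 0, "ay": 0, "az": 0, "grip": 0.095}, {"x": -0.08, "y": -0.18, "z": -0.18, "ax": 0, "ay": 0, "az": 0, "grip": 0.095}, {"x": -0.08, "y": -0.21, "z": -0.21, "ax": 0, "ay": 0, "az": 0, "grip": 0.095}, {"x": -0.08, "y": -0.24, "z": -0.24, "ax": 0, "ay": 0, "az": 0, "grip": 0.095}, {"x": -0.08, "y": -0.27, "z": -0.27, "ax": 0, "ay": 0, "az": 0, "grip": 0.095}, {"x": -0.08, "y": -0.3, "z": -0.3, "ax": 0, "ay": 0, "az": 0, "grip": 0.095}])

```text
t: 1.15
tcp_pos: [0.4057, -0.2184, 0.2617]
orientation: [[0.0, 0.371, -0.929], [-0.0, -0.929, -0.371], [-1.0, 0.0, -0.0]]
ft_force: [0.6, -0.6, -1.1]
gripper_width: 0.0951
```

Call:
servo_tool(increments=[{"x": 0, "y": -0.03, "z": -0.03, "ax": 0.1, "ay": 0, "az": 0, "grip": 0.06}, {"x": 0, "y": -0.06, "z": -0.06, "ax": 0.2, "ay": 0, "az": 0, "grip": 0.06}, {"x": 0, "y": -0.09, "z": -0.09, "ax": 0.206, "ay": 0, "az": 0, "grip": 0.06}, {"x": 0, "y": -0.12, "z": -0.12, "ax": 0.206, "ay": 0, "az": 0, "grip": 0.06}, {"x": 0.01, "y": -0.15, "z": -0.15, "ax": 0.206, "ay": 0, "az": 0, "grip": 0.06}, {"x": 0.02, "y": -0.18, "z": -0.18, "ax": 0.206, "ay": 0, "az": 0, "grip": 0.06}, {"x": 0.05, "y": -0.21, "z": -0.21, "ax": 0.206, "ay": 0, "az": 0, "grip": 0.06}, {"x": 0.08, "y": -0.24, "z": -0.235, "ax": 0.206, "ay": 0, "az": 0, "grip": 0.06}, {"x": 0.1, "y": -0.258, "z": -0.241, "ax": 0.206, "ay": 0, "az": 0, "grip": 0.06}, {"x": 0.1, "y": -0.258, "z": -0.241, "ax": 0.206, "ay": 0, "az": 0, "grip": 0.06}, {"x": 0.1, "y": -0.258, "z": -0.241, "ax": 0.206, "ay": 0, "az": 0, "grip": 0.06}, {"x": 0.1, "y": -0.258, "z": -0.241, "ax": 0.206, "ay": 0, "az": 0, "grip": 0.06}])

```text
t: 2.15
tcp_pos: [0.5331, 0.1084, 0.1617]
orientation: [[-0.001, 0.175, -0.985], [-0.001, -0.985, -0.175], [-1.0, 0.001, 0.001]]
ft_force: [0.8, 0.1, 1.2]
gripper_width: 0.0601
```

Run:
```python
from h import *
o=observe(); print(o['tcp_pos'],np.round(o['orientation'],3),o['q'],o['t'])
ci=camera_info('wrist');im=snapshot('wrist'); np.save('w2.npy',im); save('w2',im); print(ci)
import pickle; pickle.dump(ci,open('w2.pkl','wb'))
```

```text
[0.53309554 0.10836268 0.16168239] [[-0.001  0.175 -0.985]
 [-0.001 -0.985 -0.175]
 [-1.     0.001  0.001]] [ 1.02290810e-01 -9.67634521e-02  1.90741533e+00 -7.58411721e-04
  1.33215345e+00  1.49752144e+00] 2.15
{'mtx': array([[409.65181966,   0.        , 316.72293803],
       [  0.        , 409.65181966, 238.45985614],
       [  0.        ,   0.        ,   1.        ]]), 'xyz': array([0.60279906, 0.121662  , 0.36463687]), 'attitude': array([[ 1.75292229e-01, -9.52283790e-01, -2.49856396e-01],
       [-9.84516039e-01, -1.69784354e-01, -4.36055374e-02],
       [-8.96860387e-04,  2.53631341e-01, -9.67300542e-01]])}
```

View pics/w2.png

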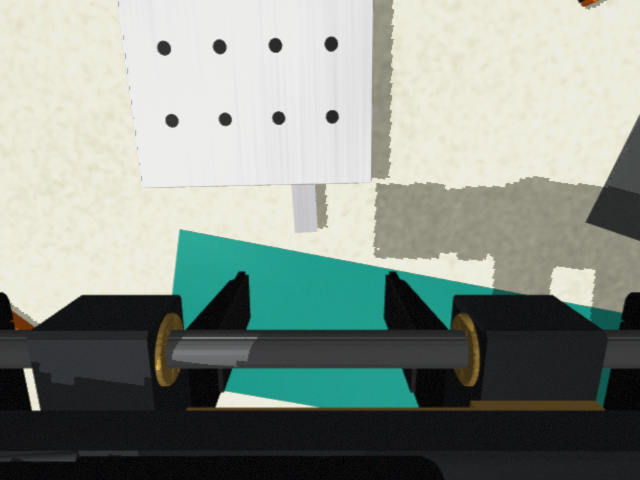

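The wrist view shows the blade coming out of the plate's front edge at about (292–315,184), with its tip at about (306,232). The fingers are in front, at (240,280) and (390,280).

Run:
```python
from h import *
import pickle
ci=pickle.load(open('w2.pkl','rb')); im=np.load('w2.npy')
hsv=cv2.cvtColor(im,cv2.COLOR_RGB2HSV)
print(im[210,302],hsv[210,302],hsv[210,322],hsv[210,340])
m=cv2.inRange(hsv,(115,10,120),(140,60,230)); m[:187]=0;m[245:]=0;m[:,:270]=0;m[:,345:]=0
c=max(cv2.findContours(m,0,2)[0],key=cv2.contourArea)
print(cv2.boundingRect(c))
for v in (192,205,218,228):
    us=np.where(m[v])[0]; a,b=onz(ci,us.min()-.5,v,.0185),onz(ci,us.max()+.5,v,.0185); print(v,us.min(),us.max(),np.linalg.norm(a-b),(a+b)/2)
print('tip',onz(ci,306,232.5,.0185),'plate',onz(ci,145,187,.045),onz(ci,370,182.5,.045))
```

```text
[196 195 199] [128   5 199] [ 27  31 149] [ 32  14 237]Traceback (most recent call last):
  File "<stdin>", line 7, in <module>
ValueError: max() iterable argument is empty
```

Run:
```python
from h import *
import pickle
ci=pickle.load(open('w2.pkl','rb')); im=np.load('w2.npy').astype(int)
m=((im[:,:,2]-im[:,:,0]>=-4)&(im[:,:,2]>150)).astype(np.uint8)*255; m[:189]=0;m[245:]=0;m[:,:270]=0;m[:,345:]=0
m=cv2.morphologyEx(m,cv2.MORPH_OPEN,np.ones((3,3),np.uint8))
c=max(cv2.findContours(m,0,2)[0],key=cv2.contourArea); print(cv2.boundingRect(c))
for v in (192,205,218,228):
    us=np.where(m[v])[0]; a,b=onz(ci,us.min()-.5,v,.0185),onz(ci,us.max()+.5,v,.0185); print(v,us.min(),us.max(),np.linalg.norm(a-b),(a+b)/2)
print('tip',onz(ci,306,232.5,.0185),'plate',onz(ci,145,187,.045),onz(ci,370,182.5,.045))
```

```text
(293, 189, 24, 44)
192 293 314 0.018663501396459614 [0.5515361  0.12424388 0.0185    ]
205 294 315 0.018815467801486855 [0.54068109 0.12153527 0.0185    ]
218 294 316 0.019832243114923667 [0.52957215 0.11920665 0.0185    ]
228 295 316 0.01909054854117727 [0.52091944 0.11729061 0.0185    ]
tip [0.51703177 0.11618459 0.0185    ] plate [0.53760566 0.24660773 0.045     ] [0.57186657 0.07430865 0.045     ]
```

Run:
```python
from h import *
print(plan([.5355,.1205,.006],down(np.deg2rad(-77.3))))
```

```text
([0.1571, -0.0124, -0.0035], [-0.0473, -0.0013, -0.0008])
```

Call:
servo_tool(increments=[{"x": 0.02, "y": -0.0124, "z": -0.0035, "ax": -0.047, "ay": 0, "az": 0, "grip": 0.06}, {"x": 0.05, "y": -0.0124, "z": -0.0035, "ax": -0.047, "ay": 0, "az": 0, "grip": 0.06}, {"x": 0.08, "y": -0.0124, "z": -0.0035, "ax": -0.047, "ay": 0, "az": 0, "grip": 0.06}, {"x": 0.11, "y": -0.0124, "z": -0.0035, "ax": -0.047, "ay": 0, "az": 0, "grip": 0.06}, {"x": 0.125, "y": -0.0124, "z": -0.0035, "ax": -0.047, "ay": 0, "az": 0, "grip": 0.06}, {"x": 0.125, "y": -0.0124, "z": -0.0035, "ax": -0.047, "ay": 0, "az": 0, "grip": 0.06}, {"x": 0.125, "y": -0.0124, "z": -0.0035, "ax": -0.047, "ay": 0, "az": 0, "grip": 0.06}, {"x": 0.125, "y": -0.0124, "z": -0.0035, "ax": -0.047, "ay": 0, "az": 0, "grip": 0.06}])

```text
t: 2.87
tcp_pos: [0.537, 0.1208, 0.0398]
orientation: [[0.005, 0.219, -0.976], [0.0, -0.976, -0.219], [-1.0, 0.001, -0.005]]
ft_force: [0.4, 0.1, 0.8]
gripper_width: 0.0597
```

Run:
```python
from h import *
print(plan([.5355,.1205,.006],down(np.deg2rad(-77.3))))
```

```text
([0.0338, -0.0001, 0.0017], [-0.0013, -0.0048, -0.0006])
```

Call:
servo_tool(grip_force=25, increments=[{"x": 0.012, "y": 0, "z": 0.001, "ax": 0, "ay": 0, "az": 0, "grip": 0.06}, {"x": 0.024, "y": 0, "z": 0.001, "ax": 0, "ay": 0, "az": 0, "grip": 0.06}, {"x": 0.031, "y": 0, "z": 0.001, "ax": 0, "ay": 0, "az": 0, "grip": 0.06}, {"x": 0.031, "y": 0, "z": 0.001, "ax": 0, "ay": 0, "az": 0, "grip": 0.06}, {"x": 0.031, "y": 0, "z": 0.001, "ax": 0, "ay": 0, "az": 0, "grip": 0.03}, {"x": 0.031, "y": 0, "z": 0.001, "ax": 0, "ay": 0, "az": 0, "grip": 0.015}, {"x": 0.031, "y": 0, "z": 0.001, "ax": 0, "ay": 0, "az": 0, "grip": 0.015}, {"x": 0.031, "y": 0, "z": 0.001, "ax": 0, "ay": 0, "az": 0, "grip": 0.01}, {"x": 0.031, "y": 0, "z": 0.001, "ax": 0, "ay": 0, "az": 0, "grip": 0.01}, {"x": 0.031, "y": 0, "z": 0.001, "ax": 0, "ay": 0, "az": 0, "grip": 0.01}])

```text
t: 3.7
tcp_pos: [0.534, 0.1214, 0.0062]
orientation: [[0.001, 0.22, -0.975], [0.0, -0.975, -0.22], [-1.0, 0.0, -0.001]]
ft_force: [-0.1, 0.6, 0.6]
gripper_width: 0.0251
```

Call:
servo_tool(increments=[{"x": 0, "y": 0, "z": 0, "ax": 0, "ay": 0, "az": 0, "grip": 0.01}, {"x": 0, "y": 0, "z": 0, "ax": 0, "ay": 0, "az": 0, "grip": 0.01}, {"x": 0, "y": 0, "z": 0, "ax": 0, "ay": 0, "az": 0, "grip": 0.01}, {"x": 0, "y": 0, "z": 0, "ax": 0, "ay": 0, "az": 0, "grip": 0.01}])

```text
t: 4.03
tcp_pos: [0.5337, 0.1213, 0.0059]
orientation: [[0.0, 0.22, -0.976], [-0.0, -0.976, -0.22], [-1.0, 0.0, -0.0]]
ft_force: [-0.4, 0.7, -0.8]
gripper_width: 0.0102
```

Run:
```python
from h import *
import pickle
ci=camera_info('wrist');im=snapshot('wrist'); np.save('w3.npy',im); save('w3',im); pickle.dump(ci,open('w3.pkl','wb'));print(ci['xyz'], proj(ci,[.5337,.1213,.006]),proj(ci,[.517,.1162,.0185]))
```

```text
[0.60256195 0.13759576 0.20892908] [318.67195545 271.47853818] [321.2738211  312.39246633]
```

View pics/w3.png

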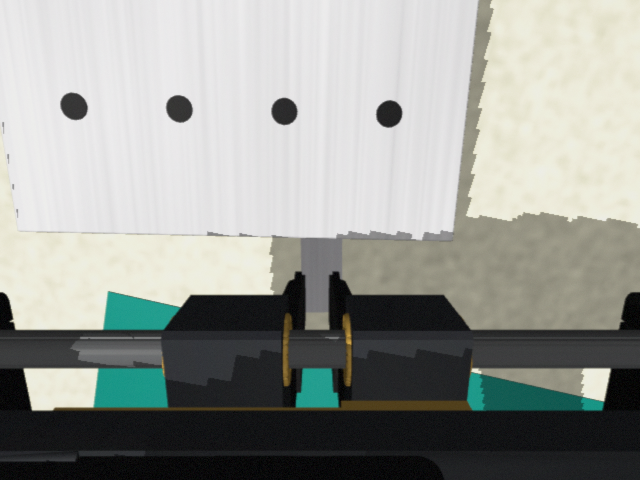

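The wrist view shows the blade tip still at about (321,312) and the blade spanning columns 301–342. The fingers closed to 10 mm, which is narrower than the blade and in front of it, so they are probably above it. I'll check the heights.

Run:
```python
from h import *
import pickle
o=observe();print(o['tcp_pos'],o['gripper_width'],np.round(o['ft_force'],1),np.round(o['joint_torque'],1))
ci=pickle.load(open('w3.pkl','rb')); im=np.load('w3.npy').astype(int)
m=((im.min(2)>150)&(im[:,:,0]-im[:,:,2]<8))
for v in (100,150,200,225):
    us=np.where(m[v])[0]; us=us[us<480]; print(v,us.min(),us.max(),np.linalg.norm(onz(ci,us.min()-.5,v,.045)-onz(ci,us.max()+.5,v,.045)))
for v in (245,255,262): print(v,im[v,292:350,0].tolist())
for z in(.0135,.0185): print(np.linalg.norm(onz(ci,300.5,255,z)-onz(ci,342.5,255,z)))
C,_=np.array(ci['xyz']),0
for p in [(74,106),(179.5,108),(284.5,111),(389,113)]: print(onz(ci,*p,.045))
big=cv2.resize(np.load('w3.npy')[225:405,220:420],None,fx=3.3,fy=3.3,interpolation=2);save('w3b',big)
```

```text
[0.53370665 0.12125002 0.00583735] 0.010071268567866793 [-0.1  1.2  0.5] [  0.  -34.7 -31.1   0.   -0.1  -0. ]
100 0 467 0.1779671024222017
150 5 461 0.1790241557233517
200 13 456 0.17933647374105469
225 17 453 0.17929522003549087
245 [151, 152, 152, 152, 153, 153, 154, 152, 140, 124, 117, 116, 117, 119, 120, 120, 118, 119, 119, 117, 117, 118, 118, 116, 116, 117, 118, 119, 118, 118, 120, 120, 118, 119, 120, 120, 120, 121, 120, 122, 121, 121, 120, 122, 120, 119, 122, 121, 121, 125, 141, 148, 148, 147, 147, 147, 148, 149]
255 [152, 152, 153, 151, 151, 150, 149, 150, 142, 125, 118, 119, 119, 120, 120, 119, 119, 118, 117, 116, 118, 117, 116, 118, 117, 114, 120, 120, 119, 120, 117, 118, 118, 119, 121, 121, 120, 120, 123, 122, 122, 122, 121, 121, 120, 121, 122, 121, 121, 124, 142, 146, 147, 146, 146, 147, 146, 146]
262 [150, 149, 148, 148, 149, 149, 151, 151, 147, 126, 117, 118, 119, 121, 120, 120, 120, 120, 118, 118, 116, 119, 117, 116, 115, 119, 117, 120, 120, 119, 119, 117, 118, 119, 120, 119, 117, 121, 120, 123, 125, 120, 119, 121, 119, 121, 120, 120, 121, 126, 140, 144, 146, 148, 148, 148, 148, 149]
0.020926230179951936
0.0203908382485894
[0.59132279 0.23029301 0.045     ]
[0.59947608 0.19089284 0.045     ]
[0.60724238 0.15154184 0.045     ]
[0.61534229 0.11236391 0.045     ]
```

View pics/w3b.png

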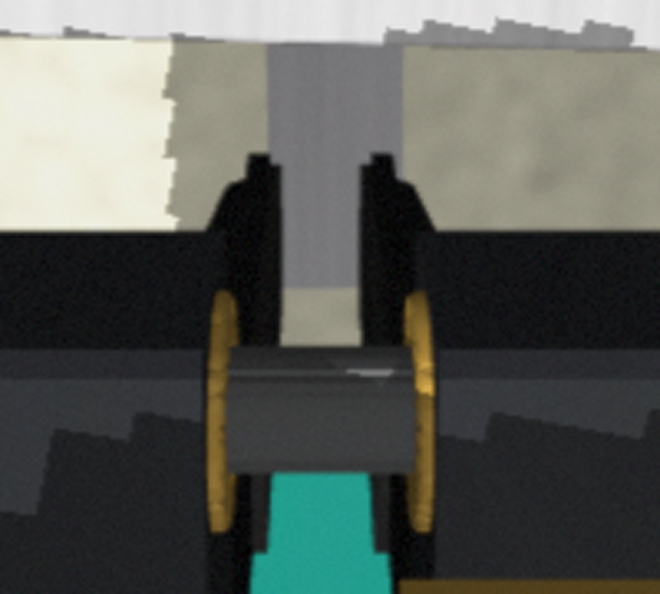

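Call:
servo_tool(increments=[{"x": 0, "y": 0, "z": 0, "ax": 0, "ay": 0, "az": 0, "grip": 0.05}, {"x": 0, "y": 0, "z": 0, "ax": 0, "ay": 0, "az": 0, "grip": 0.05}, {"x": 0, "y": 0, "z": 0, "ax": 0, "ay": 0, "az": 0, "grip": 0.05}, {"x": 0, "y": 0, "z": 0, "ax": 0, "ay": 0, "az": 0, "grip": 0.05}, {"x": 0.002, "y": 0, "z": 0, "ax": 0, "ay": 0, "az": 0, "grip": 0.05}, {"x": 0.004, "y": 0, "z": 0, "ax": 0, "ay": 0, "az": 0, "grip": 0.05}, {"x": 0.004, "y": 0, "z": 0, "ax": 0, "ay": 0, "az": 0, "grip": 0.05}, {"x": 0.004, "y": 0, "z": 0, "ax": 0, "ay": 0, "az": 0, "grip": 0.05}])

```text
t: 4.75
tcp_pos: [0.5335, 0.1212, 0.0015]
orientation: [[-0.001, 0.22, -0.975], [-0.0, -0.975, -0.22], [-1.0, -0.0, 0.001]]
ft_force: [0.2, -0.5, 0.5]
gripper_width: 0.0495
```

Run:
```python
from h import *
import pickle
ci=camera_info('wrist');im=snapshot('wrist').astype(int)
# blade columns where visible
for v in (246,255,262,290,300,306,312,316): print(v,im[v,296:346:2,0].tolist())
o=observe();p=np.array(o['tcp_pos']);R=np.array(o['orientation']);print(p)
A=np.array(ci['attitude']);c=np.array(ci['xyz'])
print('cam in tool',R.T@(c-p),R.T@A)
for n in('top','scene'):
    k=camera_info(n); print(n,proj(k,p),proj(k,p+[0,0,.03])); s=snapshot(n); save('x'+n,s); np.save('x'+n+'.npy',s)
```

```text
246 [155, 156, 136, 121, 121, 122, 120, 120, 120, 119, 116, 119, 122, 121, 119, 122, 121, 120, 124, 122, 123, 123, 122, 129, 150]
255 [156, 154, 140, 120, 123, 121, 120, 119, 119, 118, 119, 121, 122, 122, 120, 121, 122, 123, 124, 123, 123, 123, 124, 130, 150]
262 [151, 152, 140, 118, 121, 121, 120, 120, 118, 120, 120, 123, 124, 122, 122, 120, 124, 122, 124, 122, 123, 122, 122, 132, 147]
290 [156, 156, 153, 124, 122, 122, 124, 121, 122, 124, 122, 123, 124, 125, 123, 122, 123, 126, 125, 124, 123, 123, 127, 137, 152]
300 [160, 162, 161, 128, 121, 124, 123, 122, 121, 122, 121, 121, 123, 122, 123, 124, 123, 126, 125, 124, 124, 124, 125, 146, 157]
306 [158, 156, 154, 127, 122, 122, 123, 122, 121, 125, 124, 121, 125, 124, 124, 121, 124, 126, 127, 125, 127, 125, 126, 143, 154]
312 [157, 156, 154, 129, 122, 125, 126, 124, 121, 125, 123, 125, 125, 124, 122, 124, 126, 126, 127, 125, 127, 126, 127, 145, 155]
316 [154, 155, 155, 152, 152, 149, 150, 150, 151, 150, 151, 152, 151, 154, 153, 151, 152, 152, 152, 150, 149, 148, 149, 150, 153]
[0.53357244 0.12125457 0.00165336]
cam in tool [-0.20290216 -0.00079385 -0.07067598] [[ 1.49203039e-03 -2.52593867e-01  9.67571244e-01]
 [ 9.99998781e-01  8.22286035e-04 -1.32736909e-03]
 [-4.60335031e-04  9.67572045e-01  2.52594786e-01]]
top [245.16044978 229.08490344] [244.01185803 226.984088  ]
scene [376.53757486 230.61753771] [377.75534576 224.78642622]
```

Run:
```python
from h import *
s=np.load('xscene.npy'); save('xsc',cv2.resize(s[150:270,300:460],None,fx=5,fy=5,interpolation=2))
```

```text
(no output)
```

View pics/xsc.png

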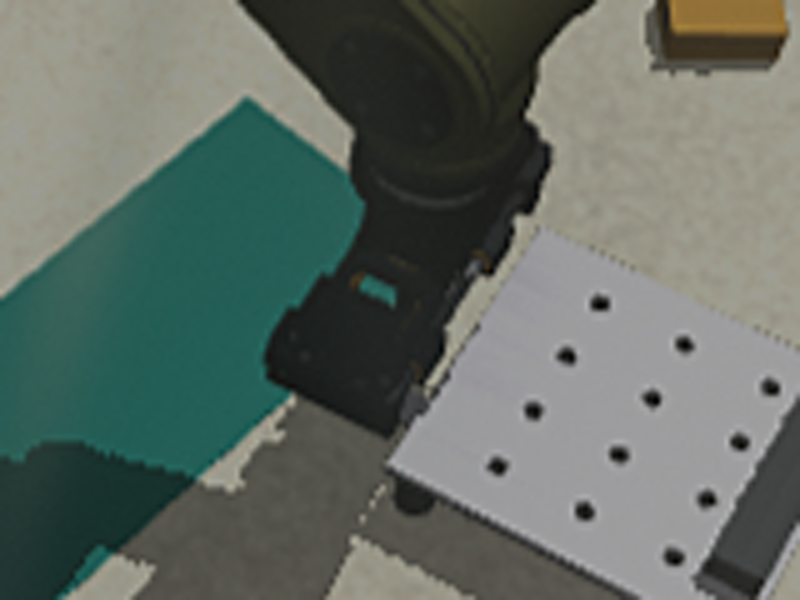

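The gripper body hides the fingertips in this view. I'll probe downward in small steps, watching the force.

Call:
servo_tool(increments=[{"x": 0.002, "y": 0, "z": 0, "ax": 0, "ay": 0, "az": 0, "grip": 0.05}, {"x": 0.003, "y": 0, "z": 0, "ax": 0, "ay": 0, "az": 0, "grip": 0.05}, {"x": 0.003, "y": 0, "z": 0, "ax": 0, "ay": 0, "az": 0, "grip": 0.05}])

```text
t: 5.15
tcp_pos: [0.5334, 0.1212, -0.0015]
orientation: [[-0.001, 0.22, -0.976], [-0.0, -0.976, -0.22], [-1.0, -0.0, 0.001]]
ft_force: [-0.6, 0.5, 1.0]
gripper_width: 0.0498
```

Call:
servo_tool(increments=[{"x": 0.001, "y": 0, "z": 0, "ax": 0, "ay": 0, "az": 0, "grip": 0.05}, {"x": 0.002, "y": 0, "z": 0, "ax": 0, "ay": 0, "az": 0, "grip": 0.05}, {"x": 0.002, "y": 0, "z": 0, "ax": 0, "ay": 0, "az": 0, "grip": 0.05}])

```text
t: 5.4
tcp_pos: [0.5336, 0.1212, -0.0034]
orientation: [[-0.0, 0.22, -0.976], [-0.0, -0.976, -0.22], [-1.0, -0.0, 0.0]]
ft_force: [0.1, -0.0, 0.1]
gripper_width: 0.0499
```

Call:
servo_tool(increments=[{"x": 0.003, "y": 0, "z": 0, "ax": 0, "ay": 0, "az": 0, "grip": 0.05}, {"x": 0.006, "y": 0, "z": 0, "ax": 0, "ay": 0, "az": 0, "grip": 0.05}, {"x": 0.008, "y": 0, "z": 0, "ax": 0, "ay": 0, "az": 0, "grip": 0.05}, {"x": 0.008, "y": 0, "z": 0, "ax": 0, "ay": 0, "az": 0, "grip": 0.05}])

```text
t: 5.73
tcp_pos: [0.5331, 0.1212, -0.012]
orientation: [[-0.001, 0.22, -0.976], [-0.0, -0.976, -0.22], [-1.0, -0.0, 0.001]]
ft_force: [-0.1, 0.5, -0.4]
gripper_width: 0.0502
```

Call:
servo_tool(increments=[{"x": 0.002, "y": 0, "z": 0, "ax": 0, "ay": 0, "az": 0, "grip": 0.05}, {"x": 0.004, "y": 0, "z": 0, "ax": 0, "ay": 0, "az": 0, "grip": 0.05}, {"x": 0.004, "y": 0, "z": 0, "ax": 0, "ay": 0, "az": 0, "grip": 0.05}])

```text
t: 5.98
tcp_pos: [0.5334, 0.1212, -0.0156]
orientation: [[-0.001, 0.22, -0.975], [-0.0, -0.975, -0.22], [-1.0, -0.0, 0.001]]
ft_force: [-0.6, 0.0, -0.4]
gripper_width: 0.05
```

Call:
servo_tool(increments=[{"x": 0.002, "y": 0, "z": 0, "ax": 0, "ay": 0, "az": 0, "grip": 0.05}, {"x": 0.004, "y": 0, "z": 0, "ax": 0, "ay": 0, "az": 0, "grip": 0.05}, {"x": 0.006, "y": 0, "z": 0, "ax": 0, "ay": 0, "az": 0, "grip": 0.05}, {"x": 0.006, "y": 0, "z": 0, "ax": 0, "ay": 0, "az": 0, "grip": 0.05}])

```text
t: 6.32
tcp_pos: [0.5333, 0.1212, -0.0217]
orientation: [[-0.001, 0.22, -0.975], [-0.0, -0.975, -0.22], [-1.0, -0.0, 0.001]]
ft_force: [-0.5, 0.2, -0.5]
gripper_width: 0.0499
```

Call:
servo_tool(increments=[{"x": 0, "y": 0, "z": 0, "ax": 0, "ay": 0, "az": 0, "grip": 0.01}, {"x": 0, "y": 0, "z": 0, "ax": 0, "ay": 0, "az": 0, "grip": 0.01}, {"x": 0, "y": 0, "z": 0, "ax": 0, "ay": 0, "az": 0, "grip": 0.01}, {"x": 0, "y": 0, "z": 0, "ax": 0, "ay": 0, "az": 0, "grip": 0.01}, {"x": 0, "y": 0, "z": 0, "ax": 0, "ay": 0, "az": 0, "grip": 0.01}, {"x": 0, "y": 0, "z": 0, "ax": 0, "ay": 0, "az": 0, "grip": 0.01}, {"x": 0, "y": 0, "z": 0, "ax": 0, "ay": 0, "az": 0, "grip": 0.01}])

```text
t: 6.9
tcp_pos: [0.5338, 0.1213, -0.0211]
orientation: [[0.0, 0.22, -0.976], [0.0, -0.976, -0.22], [-1.0, -0.0, -0.0]]
ft_force: [0.9, 0.4, -0.6]
gripper_width: 0.0197
```

Call:
servo_tool(increments=[{"x": -0.002, "y": 0, "z": 0.005, "ax": 0, "ay": 0, "az": 0, "grip": 0.01}, {"x": -0.002, "y": 0, "z": 0.02, "ax": 0, "ay": 0, "az": 0, "grip": 0.01}, {"x": -0.002, "y": 0, "z": 0.04, "ax": 0, "ay": 0, "az": 0, "grip": 0.01}, {"x": -0.002, "y": 0, "z": 0.06, "ax": 0, "ay": 0, "az": 0, "grip": 0.01}, {"x": -0.002, "y": 0, "z": 0.08, "ax": 0, "ay": 0, "az": 0, "grip": 0.01}, {"x": -0.002, "y": 0, "z": 0.1, "ax": 0, "ay": 0, "az": 0, "grip": 0.01}, {"x": -0.002, "y": 0, "z": 0.12, "ax": 0, "ay": 0, "az": 0, "grip": 0.01}, {"x": -0.002, "y": 0, "z": 0.14, "ax": 0, "ay": 0, "az": 0, "grip": 0.01}, {"x": -0.002, "y": 0, "z": 0.16, "ax": 0, "ay": 0, "az": 0, "grip": 0.01}, {"x": -0.002, "y": 0, "z": 0.18, "ax": 0, "ay": 0, "az": 0, "grip": 0.01}, {"x": -0.002, "y": 0, "z": 0.195, "ax": 0, "ay": 0, "az": 0, "grip": 0.01}, {"x": -0.002, "y": 0, "z": 0.195, "ax": 0, "ay": 0, "az": 0, "grip": 0.01}])

```text
t: 7.9
tcp_pos: [0.3403, 0.078, -0.0203]
orientation: [[-0.002, 0.22, -0.976], [-0.0, -0.976, -0.22], [-1.0, -0.0, 0.002]]
ft_force: [0.2, -0.7, -1.0]
gripper_width: 0.0197
```

Run:
```python
from h import *
for n in('top','scene'):
    im=snapshot(n); np.save('y'+n+'.npy',im); ci=camera_info(n)
    m=cv2.inRange(cv2.cvtColor(im,cv2.COLOR_RGB2HSV),(8,140,90),(20,255,255))
    for c in cv2.findContours(m,0,2)[0]:
        if cv2.contourArea(c)>25:
            P=np.array([onz(ci,u,v,.022)[:2] for u,v in c[:,0]]).astype(np.float32)*1000; r=cv2.minAreaRect(P); print(n,np.round(r[0]),np.round(r[1]),round(r[2],1),np.round(cv2.boxPoints(r)).tolist())
a=np.load('yscene.npy')[130:290,220:420]; save('y',cv2.resize(a,None,fx=3.5,fy=3.5,interpolation=2))
```

```text
top [381. 383.] [71. 15.] 58.0 [[355.0, 357.0], [368.0, 348.0], [406.0, 409.0], [393.0, 417.0]]
top [460. 105.] [94. 22.] 12.2 [[412.0, 106.0], [417.0, 84.0], [508.0, 104.0], [504.0, 126.0]]
top [516. 461.] [64. 27.] 39.3 [[482.0, 451.0], [499.0, 431.0], [549.0, 471.0], [532.0, 492.0]]
top [775. -48.] [70. 17.] 37.7 [[742.0, -62.0], [752.0, -76.0], [807.0, -33.0], [797.0, -19.0]]
scene [776. -54.] [71. 18.] 37.1 [[742.0, -68.0], [753.0, -83.0], [810.0, -40.0], [799.0, -25.0]]
scene [459. 101.] [94. 23.] 12.2 [[411.0, 102.0], [416.0, 80.0], [507.0, 99.0], [502.0, 122.0]]
scene [507. 466.] [67. 39.] 43.7 [[469.0, 456.0], [496.0, 428.0], [545.0, 475.0], [518.0, 503.0]]
scene [381. 375.] [72. 19.] 57.2 [[354.0, 349.0], [370.0, 339.0], [409.0, 400.0], [393.0, 410.0]]
```

Call:
servo_tool(increments=[{"x": 0.001, "y": 0, "z": 0, "ax": 0, "ay": 0, "az": 0, "grip": 0.01}, {"x": 0.0015, "y": 0, "z": 0, "ax": 0, "ay": 0, "az": 0, "grip": 0.01}, {"x": 0.0015, "y": 0, "z": 0, "ax": 0, "ay": 0, "az": 0, "grip": 0.06}, {"x": 0.0015, "y": 0, "z": 0, "ax": 0, "ay": 0, "az": 0, "grip": 0.06}, {"x": 0.0015, "y": 0, "z": 0, "ax": 0, "ay": 0, "az": 0, "grip": 0.06}, {"x": 0.0015, "y": 0, "z": 0, "ax": 0, "ay": 0, "az": 0, "grip": 0.06}, {"x": 0.0015, "y": 0, "z": 0, "ax": 0, "ay": 0, "az": 0, "grip": 0.06}, {"x": 0.0015, "y": 0, "z": 0, "ax": 0, "ay": 0, "az": 0, "grip": 0.06}, {"x": -0.01, "y": 0, "z": 0, "ax": 0, "ay": 0, "az": 0, "grip": 0.06}, {"x": -0.03, "y": 0, "z": 0, "ax": 0, "ay": 0, "az": 0, "grip": 0.06}, {"x": -0.055, "y": 0, "z": 0, "ax": 0, "ay": 0, "az": 0, "grip": 0.06}, {"x": -0.07, "y": 0, "z": 0, "ax": 0, "ay": 0, "az": 0, "grip": 0.06}])

```text
t: 9.0
tcp_pos: [0.3444, 0.0784, 0.053]
orientation: [[0.002, 0.22, -0.976], [0.0, -0.976, -0.22], [-1.0, 0.0, -0.002]]
ft_force: [0.3, 0.4, 0.2]
gripper_width: 0.0599
```

Call:
servo_tool(increments=[{"x": 0, "y": 0, "z": -0.03, "ax": 0, "ay": 0, "az": 0, "grip": 0.06}, {"x": 0, "y": 0, "z": -0.06, "ax": 0, "ay": 0, "az": 0, "grip": 0.06}, {"x": 0, "y": 0, "z": -0.08, "ax": 0, "ay": 0, "az": 0, "grip": 0.06}, {"x": 0, "y": 0, "z": -0.1, "ax": 0, "ay": 0, "az": 0, "grip": 0.06}, {"x": 0, "y": 0, "z": -0.1, "ax": 0, "ay": 0, "az": 0, "grip": 0.06}, {"x": 0, "y": 0, "z": -0.1, "ax": 0, "ay": 0, "az": 0, "grip": 0.06}])

```text
t: 9.5
tcp_pos: [0.4411, 0.1004, 0.0507]
orientation: [[-0.001, 0.22, -0.975], [-0.0, -0.975, -0.22], [-1.0, -0.0, 0.001]]
ft_force: [0.3, -0.2, -0.1]
gripper_width: 0.0599
```

Run:
```python
from h import *
for n in('top','scene','wrist'):
    ci=camera_info(n); im=snapshot(n)
    if n=='wrist': save('w4',im)
    m=cv2.inRange(cv2.cvtColor(im,cv2.COLOR_RGB2HSV),(8,140,90),(20,255,255))
    for c in cv2.findContours(m,0,2)[0]:
        if cv2.contourArea(c)>25:
            P=np.array([onz(ci,u,v,.0225)[:2] for u,v in c[:,0]]).astype(np.float32)*1000; r=cv2.minAreaRect(P)
            if abs(r[0][1]-105)<80 and r[0][0]<600: print(n,np.round(r[0]),np.round(r[1]),round(r[2],1),np.round(cv2.boxPoints(r)).tolist())
print(plan([.438,.0975,-.021],down(np.deg2rad(-77.8))),observe()['q'])
```

```text
scene [462. 100.] [94. 21.] 12.2 [[414.0, 101.0], [418.0, 80.0], [510.0, 100.0], [506.0, 121.0]]
wrist [356. 183.] [46.  8.] 10.6 [[332.0, 183.0], [334.0, 175.0], [379.0, 183.0], [378.0, 191.0]]
wrist [463. 105.] [95. 23.] 12.1 [[414.0, 107.0], [419.0, 84.0], [512.0, 104.0], [507.0, 126.0]]
wrist [520. 118.] [ 5. 23.] 12.7 [[514.0, 128.0], [519.0, 106.0], [525.0, 107.0], [520.0, 129.0]]
([0.0714, 0.0022, 0.0024], [0.0089, 0.0011, 0.0001]) [ 1.04900519e-01 -2.07649647e-01  2.20174647e+00 -4.91559396e-05
  1.14857117e+00  1.45393028e+00]
```

View pics/w4.png

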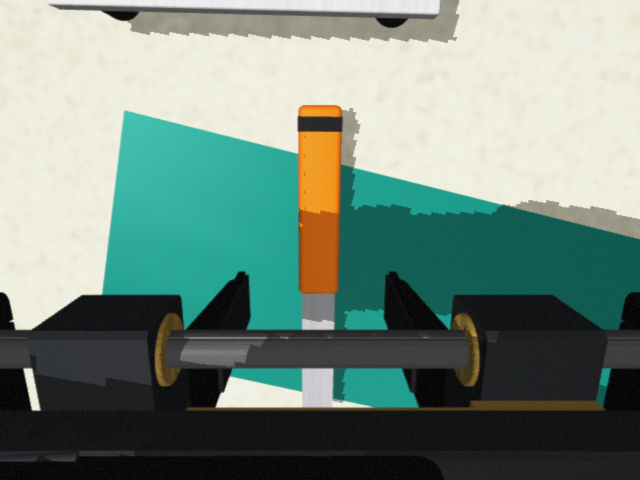

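The tool lies flat and released on the mat, with its handle from row 105 to row 292 centred at column 319, between the open fingers. Next I'll descend and grip the handle.

Call:
servo_tool(grip_force=50, increments=[{"x": 0.02, "y": 0, "z": 0, "ax": 0.009, "ay": 0, "az": 0, "grip": 0.06}, {"x": 0.04, "y": 0, "z": 0, "ax": 0.009, "ay": 0, "az": 0, "grip": 0.06}, {"x": 0.06, "y": 0, "z": 0, "ax": 0.009, "ay": 0, "az": 0, "grip": 0.06}, {"x": 0.068, "y": 0, "z": 0, "ax": 0.009, "ay": 0, "az": 0, "grip": 0.06}, {"x": 0.071, "y": 0, "z": 0, "ax": 0.009, "ay": 0, "az": 0, "grip": 0.06}, {"x": 0.071, "y": 0, "z": 0, "ax": 0.009, "ay": 0, "az": 0, "grip": 0.03}, {"x": 0.071, "y": 0, "z": 0, "ax": 0.009, "ay": 0, "az": 0, "grip": 0.02}, {"x": 0.071, "y": 0, "z": 0, "ax": 0.009, "ay": 0, "az": 0, "grip": 0.01}, {"x": 0.071, "y": 0, "z": 0, "ax": 0.009, "ay": 0, "az": 0, "grip": 0.01}, {"x": 0.071, "y": 0, "z": 0, "ax": 0.009, "ay": 0, "az": 0, "grip": 0.01}, {"x": 0.071, "y": 0, "z": 0, "ax": 0.009, "ay": 0, "az": 0, "grip": 0.01}, {"x": 0.071, "y": 0, "z": 0, "ax": 0.009, "ay": 0, "az": 0, "grip": 0.01}])

```text
t: 10.65
tcp_pos: [0.4415, 0.1004, -0.0196]
orientation: [[0.001, 0.211, -0.977], [-0.0, -0.977, -0.211], [-1.0, 0.0, -0.001]]
ft_force: [-0.7, -1.3, 1.7]
gripper_width: 0.0236
```

Call:
servo_tool(increments=[{"x": -0.02, "y": 0, "z": 0, "ax": 0, "ay": 0, "az": 0, "grip": 0.01}, {"x": -0.05, "y": 0, "z": 0, "ax": 0, "ay": 0, "az": 0, "grip": 0.01}, {"x": -0.08, "y": 0, "z": 0, "ax": -0.1, "ay": 0, "az": 0, "grip": 0.01}, {"x": -0.1, "y": 0, "z": 0, "ax": -0.2, "ay": 0, "az": 0, "grip": 0.01}, {"x": -0.1, "y": 0, "z": 0, "ax": -0.31, "ay": 0, "az": 0, "grip": 0.01}, {"x": -0.1, "y": 0, "z": 0, "ax": -0.42, "ay": 0, "az": 0, "grip": 0.01}, {"x": -0.1, "y": 0, "z": 0, "ax": -0.54, "ay": 0, "az": 0, "grip": 0.01}, {"x": -0.1, "y": 0, "z": 0, "ax": -0.66, "ay": 0, "az": 0, "grip": 0.01}, {"x": -0.1, "y": 0, "z": 0, "ax": -0.78, "ay": 0, "az": 0, "grip": 0.01}, {"x": -0.1, "y": 0, "z": 0, "ax": -0.9, "ay": 0, "az": 0, "grip": 0.01}, {"x": -0.1, "y": 0, "z": 0, "ax": -1.02, "ay": 0, "az": 0, "grip": 0.01}, {"x": -0.1, "y": 0, "z": 0, "ax": -1.14, "ay": 0, "az": 0, "grip": 0.01}])

```text
t: 11.65
tcp_pos: [0.4407, 0.1004, 0.0795]
orientation: [[-0.001, 0.978, -0.21], [0.0, -0.21, -0.978], [-1.0, -0.001, 0.0]]
ft_force: [-0.6, -0.1, -0.2]
gripper_width: 0.0236
```

Call:
servo_tool(increments=[{"x": 0, "y": 0, "z": 0, "ax": -0.12, "ay": 0, "az": 0, "grip": 0.01}, {"x": 0, "y": 0, "z": 0, "ax": -0.24, "ay": 0, "az": 0, "grip": 0.01}, {"x": 0, "y": 0, "z": 0, "ax": -0.36, "ay": 0, "az": 0, "grip": 0.01}, {"x": 0, "y": 0, "z": 0, "ax": -0.48, "ay": 0, "az": 0, "grip": 0.01}, {"x": 0, "y": 0, "z": 0, "ax": -0.6, "ay": 0, "az": 0, "grip": 0.01}, {"x": 0, "y": 0, "z": 0, "ax": -0.72, "ay": 0, "az": 0, "grip": 0.01}, {"x": 0, "y": 0, "z": 0, "ax": -0.84, "ay": 0, "az": 0, "grip": 0.01}, {"x": 0, "y": 0, "z": 0, "ax": -0.96, "ay": 0, "az": 0, "grip": 0.01}, {"x": 0, "y": 0, "z": 0, "ax": -1.08, "ay": 0, "az": 0, "grip": 0.01}, {"x": 0, "y": 0, "z": 0, "ax": -1.2, "ay": 0, "az": 0, "grip": 0.01}, {"x": 0, "y": 0, "z": 0, "ax": -1.32, "ay": 0, "az": 0, "grip": 0.01}, {"x": 0, "y": 0, "z": 0, "ax": -1.44, "ay": 0, "az": 0, "grip": 0.01}])

```text
t: 12.65
tcp_pos: [0.4407, 0.1004, 0.0795]
orientation: [[-0.001, 0.336, 0.942], [0.0, 0.942, -0.336], [-1.0, -0.0, -0.001]]
ft_force: [-0.4, 0.5, -0.3]
gripper_width: 0.0232
```

Run:
```python
from h import *
o=observe();print(o['q'],o['tcp_pos'])
print(plan([.3985,-.1985,.0571],down(np.deg2rad(81.9))))
```

```text
[ 1.05036944e-01 -2.42933575e-01  2.17763928e+00  1.32257786e-04
  1.20761858e+00 -1.12292625e+00] [0.44069781 0.10039798 0.07950583]
([0.0224, -0.2957, 0.0608], [-0.2015, -0.0007, 0.0001])
```

Call:
servo_tool(increments=[{"x": 0, "y": -0.03, "z": 0, "ax": -0.1, "ay": 0, "az": 0, "grip": 0.01}, {"x": 0, "y": -0.07, "z": 0, "ax": -0.2, "ay": 0, "az": 0, "grip": 0.01}, {"x": 0, "y": -0.11, "z": 0, "ax": -0.2015, "ay": 0, "az": 0, "grip": 0.01}, {"x": 0, "y": -0.15, "z": 0.01, "ax": -0.2015, "ay": 0, "az": 0, "grip": 0.01}, {"x": 0, "y": -0.19, "z": 0.02, "ax": -0.2015, "ay": 0, "az": 0, "grip": 0.01}, {"x": 0.005, "y": -0.23, "z": 0.03, "ax": -0.2015, "ay": 0, "az": 0, "grip": 0.01}, {"x": 0.01, "y": -0.26, "z": 0.045, "ax": -0.2015, "ay": 0, "az": 0, "grip": 0.01}, {"x": 0.02, "y": -0.285, "z": 0.055, "ax": -0.2015, "ay": 0, "az": 0, "grip": 0.01}, {"x": 0.022, "y": -0.2957, "z": 0.0608, "ax": -0.2015, "ay": 0, "az": 0, "grip": 0.01}, {"x": 0.022, "y": -0.2957, "z": 0.0608, "ax": -0.2015, "ay": 0, "az": 0, "grip": 0.01}, {"x": 0.022, "y": -0.2957, "z": 0.0608, "ax": -0.2015, "ay": 0, "az": 0, "grip": 0.01}, {"x": 0.022, "y": -0.2957, "z": 0.0608, "ax": -0.2015, "ay": 0, "az": 0, "grip": 0.01}])

```text
t: 13.65
tcp_pos: [0.3972, -0.1972, 0.0579]
orientation: [[-0.0, 0.146, 0.989], [0.001, 0.989, -0.146], [-1.0, 0.001, -0.0]]
ft_force: [0.0, 0.0, -0.6]
gripper_width: 0.0237
```

Run:
```python
from h import *
o=observe();p=np.array(o['tcp_pos']);R=np.array(o['orientation']);print(p,o['q'])
tip=p+R@[-.0364,0,.1155]; print('tip pred',tip)
for n in('wrist','top','scene'):
    ci=camera_info(n); im=snapshot(n); np.save('n_'+n+'.npy',im); print(n,'tip',proj(ci,tip),'notch',proj(ci,[.5524,-.2204,.088]),'lip',proj(ci,[.5524,-.2204,.1065]))
w=np.load('n_wrist.npy'); t=np.load('n_top.npy')[150:270,320:460]; s=np.load('n_scene.npy')[270:400,210:370]
f=lambda a,h:cv2.resize(a,(int(a.shape[1]*h/a.shape[0]),h),interpolation=2)
b=np.zeros((600,800,3),np.uint8); q=f(w,300); b[:300,:400]=q; q=f(s,300); b[:300,400:400+q.shape[1]]=q; q=f(t,300); b[300:,:350]=q
b[300:,400:]=f(w[180:360,200:440],300); save('n',cv2.convertScaleAbs(b,alpha=1.2))
```

```text
[ 0.39716267 -0.19721813  0.05785506] [-5.82401368e-01 -2.38115555e-01  2.21294531e+00  4.89172294e-04
  1.16735872e+00 -2.00702453e+00]
tip pred [ 0.51143681 -0.21408862  0.09421463]
wrist tip [314.72507718 510.78705263] notch [314.32141521 560.91280766] lip [314.20233358 598.01995935]
top tip [382.69171415 234.59911599] notch [384.99127167 218.21037027] lip [386.06963121 216.71448827]
scene tip [279.78481264 293.65056508] notch [290.39658414 307.99344712] lip [289.89379844 304.95833253]
```

View pics/n.png

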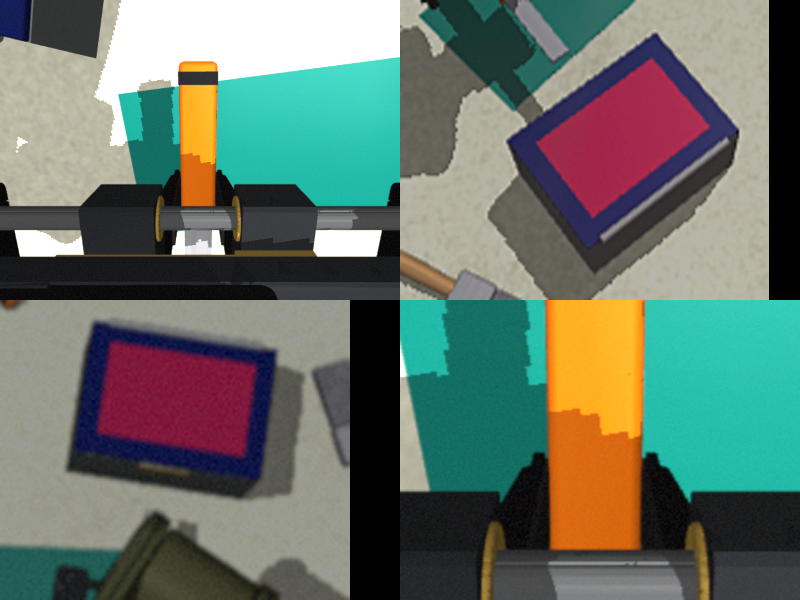

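The scene crop (top right) shows the blade end at about (557,53), with the tip predicted at (561,55). The cover's front edge is centred near (582,88), with the lip predicted at (584,81). I'll measure the tip and cover in this same view.

Run:
```python
from h import *
def rect(im,ci):
    hsv=cv2.cvtColor(im,cv2.COLOR_RGB2HSV); m=cv2.inRange(hsv,(110,80,20),(180,255,255))
    lim=[(u,v) for u,v in (np.array([]).reshape(0,2))]
    p=proj(ci,[.6167,-.2296,.1065]).astype(int); k=np.zeros_like(m); cv2.circle(k,tuple(int(i) for i in p),75,255,-1); m&=k
    m=cv2.morphologyEx(m,cv2.MORPH_CLOSE,np.ones((5,5),np.uint8)); m=cv2.morphologyEx(m,cv2.MORPH_OPEN,np.ones((5,5),np.uint8))
    c=max(cv2.findContours(m,0,2)[0],key=cv2.contourArea)
    P=np.array([onz(ci,u,v,.1065)[:2] for u,v in c[:,0]]).astype(np.float32)*1000; return cv2.minAreaRect(P)
for n,f in (('top','top0.npy'),('scene','scene0.npy'),('scene','n_scene.npy')): print(n,rect(np.load(f),camera_info(n)))
ci=camera_info('scene')
im=np.load('n_scene.npy'); 
for v in range(284,302,2): print(v,im[v,262:296].mean(1).astype(int).tolist())
for uv in [(210+147/2.31,270+62/2.31),(210+168/2.31,270+45/2.31)]: print(uv,onz(ci,*uv,.0967))
for n in('wrist','scene','top'): print(n,proj(camera_info(n),[.5114,-.2141,.0967]))
```

```text
top ((616.5840454101562, -229.35964965820312), (179.36927795410156, 128.1612091064453), 82.23687744140625)
scene ((617.8611450195312, -233.48880004882812), (178.97906494140625, 129.9507598876953), 82.00593566894531)
scene ((617.6221313476562, -233.42843627929688), (179.259521484375, 129.99652099609375), 82.17063903808594)
284 [32, 44, 64, 60, 90, 117, 116, 112, 113, 112, 114, 114, 116, 118, 112, 83, 63, 64, 67, 66, 68, 67, 67, 67, 69, 69, 69, 69, 70, 71, 70, 70, 68, 55]
286 [37, 35, 31, 64, 64, 52, 83, 116, 113, 112, 112, 113, 113, 115, 117, 119, 113, 74, 63, 65, 67, 66, 68, 68, 68, 68, 69, 70, 70, 68, 65, 61, 118, 143]
288 [37, 36, 36, 33, 44, 66, 57, 83, 118, 116, 112, 112, 113, 112, 114, 116, 118, 121, 96, 65, 64, 66, 68, 68, 69, 69, 70, 67, 65, 85, 127, 140, 137, 133]
290 [38, 37, 37, 36, 48, 34, 54, 63, 67, 86, 116, 116, 112, 112, 113, 112, 114, 117, 120, 114, 86, 67, 68, 68, 69, 68, 64, 72, 122, 140, 142, 139, 138, 137]
292 [37, 37, 37, 37, 36, 34, 55, 66, 64, 56, 60, 116, 118, 115, 115, 114, 114, 116, 123, 97, 79, 61, 66, 66, 53, 90, 120, 134, 138, 139, 140, 139, 140, 139]
294
[... 176 characters left out ...]
 67, 66, 65, 66, 66, 65, 66, 60, 55, 72, 59, 59, 66, 65, 60, 82, 124, 139, 139, 142, 142, 138, 133, 134, 133, 132, 130, 126, 128]
298 [57, 58, 67, 66, 66, 66, 65, 66, 66, 67, 66, 66, 66, 67, 67, 67, 65, 59, 84, 129, 144, 142, 138, 136, 139, 138, 136, 134, 132, 137, 137, 132, 133, 133]
300 [66, 66, 66, 65, 64, 65, 65, 66, 65, 66, 64, 66, 67, 66, 63, 58, 103, 129, 148, 144, 137, 135, 132, 130, 135, 137, 135, 130, 133, 140, 135, 132, 132, 132]
(273.6363636363636, 296.83982683982686) [ 0.50788764 -0.22992141  0.0967    ]
(282.72727272727275, 289.4805194805195) [ 0.509717   -0.20274576  0.0967    ]
wrist [314.2679585  514.04882131]
scene [279.68169068 293.21523181]
top [382.83700247 234.44262726]
```

Call:
servo_tool(increments=[{"x": 0, "y": -0.002, "z": 0.01, "ax": 0, "ay": 0, "az": 0, "grip": 0.01}, {"x": 0, "y": -0.002, "z": 0.02, "ax": 0, "ay": 0, "az": 0, "grip": 0.01}, {"x": 0, "y": -0.002, "z": 0.03, "ax": 0, "ay": 0, "az": 0, "grip": 0.01}, {"x": 0, "y": -0.002, "z": 0.037, "ax": 0, "ay": 0, "az": 0, "grip": 0.01}, {"x": 0, "y": -0.002, "z": 0.042, "ax": 0, "ay": 0, "az": 0, "grip": 0.01}, {"x": 0, "y": -0.002, "z": 0.046, "ax": 0, "ay": 0, "az": 0, "grip": 0.01}, {"x": 0, "y": -0.002, "z": 0.049, "ax": 0, "ay": 0, "az": 0, "grip": 0.01}, {"x": 0, "y": -0.002, "z": 0.052, "ax": 0, "ay": 0, "az": 0, "grip": 0.01}, {"x": 0, "y": -0.002, "z": 0.052, "ax": 0, "ay": 0, "az": 0, "grip": 0.01}])

```text
t: 14.55
tcp_pos: [0.4486, -0.208, 0.0578]
orientation: [[-0.0, 0.147, 0.989], [0.0, 0.989, -0.147], [-1.0, 0.0, -0.0]]
ft_force: [-0.6, -0.8, -1.4]
gripper_width: 0.0233
```

Call:
servo_tool(increments=[{"x": 0, "y": 0, "z": 0.004, "ax": 0, "ay": 0, "az": 0, "grip": 0.01}, {"x": 0, "y": 0, "z": 0.008, "ax": 0, "ay": 0, "az": 0, "grip": 0.01}, {"x": 0, "y": 0, "z": 0.012, "ax": 0, "ay": 0, "az": 0, "grip": 0.01}, {"x": 0, "y": 0, "z": 0.012, "ax": 0, "ay": 0, "az": 0, "grip": 0.01}])

```text
t: 14.88
tcp_pos: [0.4609, -0.2099, 0.0581]
orientation: [[0.001, 0.147, 0.989], [-0.0, 0.989, -0.147], [-1.0, -0.0, 0.001]]
ft_force: [0.1, -0.2, -0.5]
gripper_width: 0.0237
```

Call:
servo_tool(increments=[{"x": -0.002, "y": 0, "z": 0, "ax": 0, "ay": 0, "az": 0, "grip": 0.01}, {"x": -0.004, "y": 0, "z": 0, "ax": 0, "ay": 0, "az": 0, "grip": 0.01}, {"x": -0.008, "y": 0, "z": 0, "ax": 0, "ay": 0, "az": 0, "grip": 0.01}, {"x": -0.012, "y": 0, "z": 0, "ax": 0, "ay": 0, "az": 0, "grip": 0.01}, {"x": -0.012, "y": 0, "z": 0, "ax": 0, "ay": 0, "az": 0, "grip": 0.01}])

```text
t: 15.3
tcp_pos: [0.46, -0.2097, 0.0705]
orientation: [[-0.0, 0.147, 0.989], [-0.0, 0.989, -0.147], [-1.0, -0.0, -0.0]]
ft_force: [0.5, 0.3, -2.5]
gripper_width: 0.0236
```

Run:
```python
from h import *
o=observe();print(o['tcp_pos'],np.round(o['ft_force'],2),np.round(o['torque'],2))
s=snapshot('scene');np.save('l.npy',s); a=s[260:400,210:370]; save('l',cv2.convertScaleAbs(cv2.resize(a,None,fx=4.2,fy=4.2,interpolation=2),alpha=1.3))
```

```text
[ 0.4600026  -0.20969146  0.07051084] [ 0.49  0.32 -2.48] [ 0.16  0.06 -0.01]
```

View pics/l.png

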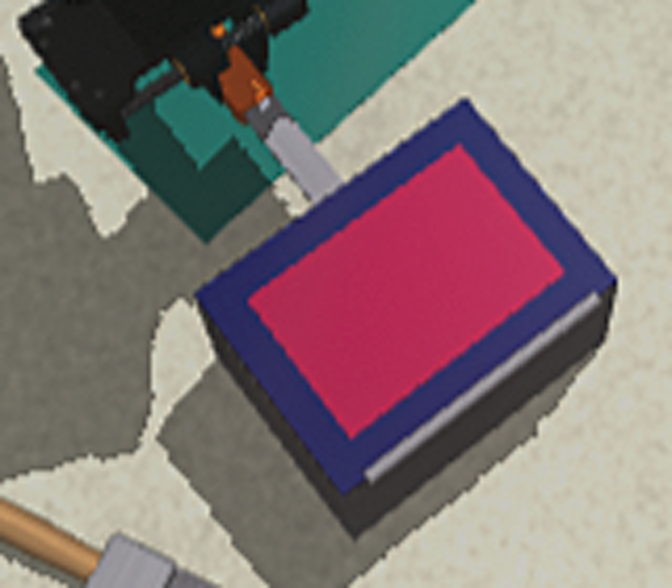

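The blade is under the cover's front edge at about (330,190), and the 2.5 N down on the tool means it is lifting. I'll follow the arc with r of about 111 mm.

Call:
servo_tool(increments=[{"x": -0.008, "y": 0, "z": 0.001, "ax": 0, "ay": 0, "az": 0, "grip": 0.01}, {"x": -0.016, "y": 0, "z": 0.002, "ax": 0, "ay": 0, "az": 0, "grip": 0.01}, {"x": -0.023, "y": 0, "z": 0.0045, "ax": 0, "ay": 0, "az": 0, "grip": 0.01}, {"x": -0.03, "y": 0, "z": 0.0065, "ax": 0, "ay": 0, "az": 0, "grip": 0.01}, {"x": -0.038, "y": 0, "z": 0.0105, "ax": 0, "ay": 0, "az": 0, "grip": 0.01}, {"x": -0.046, "y": 0, "z": 0.0145, "ax": 0, "ay": 0, "az": 0, "grip": 0.01}, {"x": -0.054, "y": 0, "z": 0.019, "ax": 0, "ay": 0, "az": 0, "grip": 0.01}, {"x": -0.062, "y": 0, "z": 0.025, "ax": 0, "ay": 0, "az": 0, "grip": 0.01}, {"x": -0.071, "y": 0, "z": 0.033, "ax": 0, "ay": 0, "az": 0, "grip": 0.01}, {"x": -0.078, "y": 0, "z": 0.041, "ax": 0, "ay": 0, "az": 0, "grip": 0.01}, {"x": -0.085, "y": 0, "z": 0.051, "ax": 0, "ay": 0, "az": 0, "grip": 0.01}, {"x": -0.085, "y": 0, "z": 0.051, "ax": 0, "ay": 0, "az": 0, "grip": 0.01}])

```text
t: 16.35
tcp_pos: [0.5135, -0.218, 0.1574]
orientation: [[0.004, 0.146, 0.989], [-0.002, 0.989, -0.146], [-1.0, -0.001, 0.005]]
ft_force: [0.1, -0.1, -0.9]
gripper_width: 0.0235
```

```bash
cat >> h.py <<'E'
def cov(n,im=None):
    im=snapshot(n) if im is None else im; ci=camera_info(n); yaw=np.deg2rad(-8); ex=np.array([np.cos(yaw),np.sin(yaw),0]);ey=np.array([-ex[1],ex[0],0]);c=np.array([.617,-.2315,.1005]);h=c+.065*ex
    m=cv2.inRange(cv2.cvtColor(im,cv2.COLOR_RGB2HSV),(110,80,20),(180,255,255)); k=np.zeros_like(m); p=proj(ci,h+[0,0,.05]); cv2.circle(k,tuple(int(i) for i in p),90,255,-1); m&=k
    out=[]
    for th in np.arange(0,1.95,.1):
        e=-np.cos(th)*ex+np.sin(th)*np.array([0,0,1]); q=np.array([proj(ci,h+a*e+s*ey) for a,s in((.0,-.09),(.13,-.09),(.13,.09),(0,.09))])
        g=np.zeros_like(m); cv2.fillPoly(g,[q.round().astype(int)],255); out.append((round((m&g>0).sum()/((m|g)>0).sum(),2),round(th,1)))
    return sorted(out)[::-1][:4]
E
python3 - <<'E'
from h import *
print(cov('scene',np.load('n_scene.npy')),cov('top',np.load('top0.npy')))
for n in('scene','top'): print(n,cov(n))
print(observe()['ft_force'],observe()['torque'],observe()['tcp_pos'])
E
```

```text
[(np.float64(0.94), np.float64(0.0)), (np.float64(0.92), np.float64(0.1)), (np.float64(0.88), np.float64(0.2)), (np.float64(0.87), np.float64(0.3))] [(np.float64(0.96), np.float64(0.1)), (np.float64(0.95), np.float64(0.0)), (np.float64(0.93), np.float64(0.2)), (np.float64(0.87), np.float64(0.3))]
scene [(np.float64(0.9), np.float64(1.1)), (np.float64(0.87), np.float64(1.0)), (np.float64(0.8), np.float64(0.9)), (np.float64(0.78), np.float64(1.2))]
top [(np.float64(0.52), np.float64(1.1)), (np.float64(0.41), np.float64(1.0)), (np.float64(0.32), np.float64(1.2)), (np.float64(0.31), np.float64(0.9))]
[-0.77059528  0.37472831 -0.3927874 ] [ 0.07486511 -0.13904744  0.00101168] [ 0.51194024 -0.21761606  0.15589403]
```

The cover is at about 1.05 rad, as planned. Next I'll push it past upright.

Call:
servo_tool(increments=[{"x": -0.005, "y": 0, "z": 0.01, "ax": 0, "ay": 0, "az": 0, "grip": 0.01}, {"x": -0.01, "y": 0, "z": 0.02, "ax": 0, "ay": 0, "az": 0, "grip": 0.01}, {"x": -0.013, "y": 0, "z": 0.03, "ax": 0, "ay": 0, "az": 0, "grip": 0.01}, {"x": -0.016, "y": 0, "z": 0.04, "ax": 0, "ay": 0, "az": 0, "grip": 0.01}, {"x": -0.017, "y": 0, "z": 0.05, "ax": 0, "ay": 0, "az": 0, "grip": 0.01}, {"x": -0.017, "y": 0, "z": 0.06, "ax": 0, "ay": 0, "az": 0, "grip": 0.01}, {"x": -0.015, "y": 0, "z": 0.068, "ax": 0, "ay": 0, "az": 0, "grip": 0.01}, {"x": -0.013, "y": 0, "z": 0.075, "ax": 0, "ay": 0, "az": 0, "grip": 0.01}, {"x": -0.011, "y": 0, "z": 0.08, "ax": 0, "ay": 0, "az": 0, "grip": 0.01}, {"x": -0.011, "y": 0, "z": 0.083, "ax": 0, "ay": 0, "az": 0, "grip": 0.01}, {"x": -0.011, "y": 0, "z": 0.083, "ax": 0, "ay": 0, "az": 0, "grip": 0.01}])

```text
t: 17.37
tcp_pos: [0.5933, -0.2295, 0.1656]
orientation: [[0.0, 0.147, 0.989], [-0.0, 0.989, -0.147], [-1.0, -0.0, 0.0]]
ft_force: [-0.7, 0.6, -1.6]
gripper_width: 0.0236
```

Run:
```python
from h import *
for n in('scene','top'): print(n,cov(n))
o=observe();print(o['ft_force'],o['tcp_pos'],o['q'])
```

```text
scene [(np.float64(0.44), np.float64(1.9)), (np.float64(0.0), np.float64(1.8)), (np.float64(0.0), np.float64(1.7)), (np.float64(0.0), np.float64(1.6))]
top [(np.float64(0.25), np.float64(1.9)), (np.float64(0.25), np.float64(1.8)), (np.float64(0.22), np.float64(1.7)), (np.float64(0.18), np.float64(1.6))]
[ 0.34740869 -0.21812171 -1.33305474] [ 0.59283709 -0.2294059   0.16577351] [-4.53675728e-01  1.02861850e-01  1.70034104e+00  7.72367957e-05
  1.33806546e+00 -1.87711313e+00]
```

Call:
servo_tool(increments=[{"x": 0, "y": 0, "z": -0.01, "ax": 0, "ay": 0, "az": 0, "grip": 0.01}, {"x": 0, "y": 0, "z": -0.03, "ax": 0, "ay": 0, "az": 0, "grip": 0.01}, {"x": 0, "y": 0, "z": -0.06, "ax": 0, "ay": 0, "az": 0, "grip": 0.01}, {"x": 0, "y": 0, "z": -0.09, "ax": 0, "ay": 0, "az": 0, "grip": 0.01}, {"x": 0, "y": 0, "z": -0.12, "ax": 0, "ay": 0, "az": 0, "grip": 0.01}, {"x": 0, "y": 0, "z": -0.15, "ax": 0, "ay": 0, "az": 0, "grip": 0.01}, {"x": 0, "y": 0, "z": -0.18, "ax": 0, "ay": 0, "az": 0, "grip": 0.01}, {"x": 0, "y": 0, "z": -0.2, "ax": 0, "ay": 0, "az": 0, "grip": 0.01}, {"x": 0, "y": 0, "z": -0.2, "ax": 0, "ay": 0, "az": 0, "grip": 0.01}, {"x": 0, "y": 0, "z": -0.2, "ax": 0, "ay": 0, "az": 0, "grip": 0.01}])

```text
t: 18.3
tcp_pos: [0.394, -0.1999, 0.1661]
orientation: [[0.002, 0.148, 0.989], [-0.001, 0.989, -0.148], [-1.0, -0.001, 0.002]]
ft_force: [1.2, -1.3, -0.7]
gripper_width: 0.0233
```

Run:
```python
from h import *
o=observe();print(o['tcp_pos'],o['gripper_width'],o['ft_force'])
yaw=np.deg2rad(-8); ex=np.array([np.cos(yaw),np.sin(yaw),0]);ey=np.array([-ex[1],ex[0],0]);h=np.array([.617,-.2315,.1005])+.065*ex
ims=[]
for n in('scene','top'):
    ci=camera_info(n); im=snapshot(n); np.save('f_'+n+'.npy',im); 
    x,y={'scene':(240,240),'top':(320,120)}[n]; c=cv2.resize(im[y:y+130,x:x+130],(400,400),interpolation=2); ims.append(cv2.convertScaleAbs(c,alpha=1.4))
    for th in(1.57,1.7,1.8,1.9):
        e=-np.cos(th)*ex+np.sin(th)*np.array([0,0,1]); print(n,th,[((proj(ci,h+.13*e+s*ey)-[x,y])*400/130+([400,0] if n=='top' else [0,0])).round().tolist() for s in(-.09,.09)])
    print('hinge',[((proj(ci,h+s*ey)-[x,y])*400/130+([400,0] if n=='top' else [0,0])).round().tolist() for s in(-.09,.09)])
save('f',np.hstack(ims))
```

```text
[ 0.39404711 -0.19987189  0.16610084] 0.0233207489485351 [ 1.17298542 -1.33380347 -0.68348677]
scene 1.57 [[146.0, 372.0], [375.0, 197.0]]
scene 1.7 [[163.0, 395.0], [392.0, 217.0]]
scene 1.8 [[176.0, 413.0], [405.0, 234.0]]
scene 1.9 [[189.0, 432.0], [418.0, 250.0]]
hinge [[159.0, 423.0], [361.0, 265.0]]
top 1.57 [[781.0, 107.0], [531.0, 67.0]]
top 1.7 [[783.0, 85.0], [534.0, 45.0]]
top 1.8 [[785.0, 69.0], [537.0, 29.0]]
top 1.9 [[786.0, 54.0], [539.0, 14.0]]
hinge [[742.0, 156.0], [514.0, 120.0]]
```

View pics/f.png

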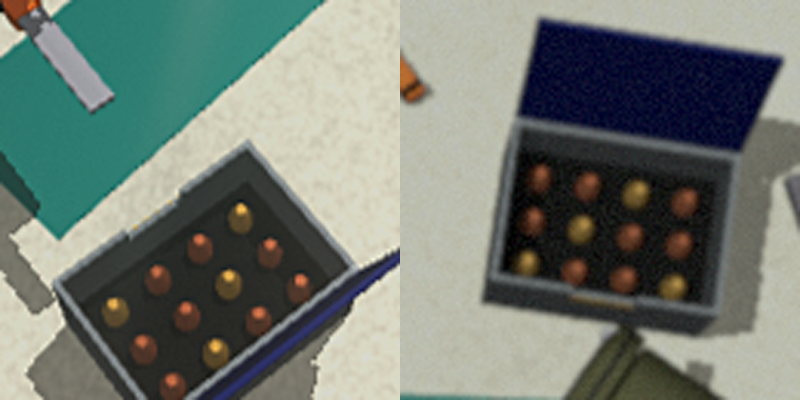

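In the top crop, the cover's free edge runs from (541,18) to (782,57), which matches about 1.87 rad. Now I'll lay the tool on the mat.

Call:
servo_tool(increments=[{"x": 0, "y": 0.03, "z": 0, "ax": 0, "ay": 0, "az": 0, "grip": 0.01}, {"x": 0, "y": 0.06, "z": -0.01, "ax": 0, "ay": 0, "az": 0, "grip": 0.01}, {"x": 0.03, "y": 0.08, "z": -0.02, "ax": 0, "ay": 0, "az": 0, "grip": 0.01}, {"x": 0.06, "y": 0.08, "z": -0.02, "ax": 0, "ay": 0, "az": 0, "grip": 0.01}, {"x": 0.09, "y": 0.08, "z": -0.02, "ax": 0, "ay": 0, "az": 0, "grip": 0.01}, {"x": 0.12, "y": 0.08, "z": -0.02, "ax": 0, "ay": 0, "az": 0, "grip": 0.01}, {"x": 0.145, "y": 0.08, "z": -0.02, "ax": 0, "ay": 0, "az": 0, "grip": 0.01}, {"x": 0.165, "y": 0.08, "z": -0.02, "ax": 0, "ay": 0, "az": 0, "grip": 0.01}, {"x": 0.175, "y": 0.08, "z": -0.02, "ax": 0, "ay": 0, "az": 0, "grip": 0.01}, {"x": 0.18, "y": 0.08, "z": -0.02, "ax": 0, "ay": 0, "az": 0, "grip": 0.01}, {"x": 0.182, "y": 0.08, "z": -0.02, "ax": 0, "ay": 0, "az": 0, "grip": 0.01}, {"x": 0.182, "y": 0.08, "z": -0.02, "ax": 0, "ay": 0, "az": 0, "grip": 0.01}])

```text
t: 19.4
tcp_pos: [0.3877, -0.1182, -0.0155]
orientation: [[0.001, 0.147, 0.989], [-0.0, 0.989, -0.147], [-1.0, -0.0, 0.001]]
ft_force: [0.1, 0.4, -0.1]
gripper_width: 0.0235
```

Call:
servo_tool(increments=[{"x": 0.001, "y": 0, "z": 0, "ax": 0, "ay": 0, "az": 0, "grip": 0.01}, {"x": 0.002, "y": 0, "z": 0, "ax": 0, "ay": 0, "az": 0, "grip": 0.01}, {"x": 0.003, "y": 0, "z": 0, "ax": 0, "ay": 0, "az": 0, "grip": 0.01}, {"x": 0.0035, "y": 0, "z": 0, "ax": 0, "ay": 0, "az": 0, "grip": 0.01}, {"x": 0.0035, "y": 0, "z": 0, "ax": 0, "ay": 0, "az": 0, "grip": 0.01}])

```text
t: 19.82
tcp_pos: [0.387, -0.118, -0.0194]
orientation: [[0.001, 0.147, 0.989], [-0.0, 0.989, -0.147], [-1.0, -0.0, 0.001]]
ft_force: [-0.2, -0.7, -0.4]
gripper_width: 0.0233
```

Call:
servo_tool(increments=[{"x": 0.0007, "y": 0, "z": 0, "ax": 0, "ay": 0, "az": 0, "grip": 0.01}, {"x": 0.0007, "y": 0, "z": 0, "ax": 0, "ay": 0, "az": 0, "grip": 0.03}, {"x": 0.0007, "y": 0, "z": 0, "ax": 0, "ay": 0, "az": 0, "grip": 0.07}, {"x": 0.0007, "y": 0, "z": 0, "ax": 0, "ay": 0, "az": 0, "grip": 0.07}, {"x": 0.0007, "y": 0, "z": 0, "ax": 0, "ay": 0, "az": 0, "grip": 0.07}, {"x": 0.0007, "y": 0, "z": 0, "ax": 0, "ay": 0, "az": 0, "grip": 0.07}, {"x": 0.0007, "y": 0, "z": 0, "ax": 0, "ay": 0, "az": 0, "grip": 0.07}, {"x": -0.01, "y": 0, "z": 0, "ax": 0, "ay": 0, "az": 0, "grip": 0.07}, {"x": -0.04, "y": 0, "z": 0, "ax": 0, "ay": 0, "az": 0, "grip": 0.07}, {"x": -0.08, "y": 0, "z": 0, "ax": 0, "ay": 0, "az": 0, "grip": 0.07}, {"x": -0.12, "y": 0, "z": 0, "ax": 0, "ay": 0, "az": 0, "grip": 0.07}, {"x": -0.14, "y": 0, "z": 0, "ax": 0, "ay": 0, "az": 0, "grip": 0.07}])

```text
t: 20.82
tcp_pos: [0.3889, -0.1189, 0.1255]
orientation: [[0.006, 0.147, 0.989], [-0.003, 0.989, -0.147], [-1.0, -0.002, 0.007]]
ft_force: [0.7, -0.6, 0.3]
gripper_width: 0.07
```

Call:
servo_tool(increments=[{"x": -0.02, "y": 0.03, "z": 0, "ax": 0, "ay": 0, "az": 0, "grip": 0.07}, {"x": -0.03, "y": 0.06, "z": 0, "ax": 0, "ay": 0, "az": 0, "grip": 0.07}, {"x": -0.03, "y": 0.1, "z": 0, "ax": 0, "ay": 0, "az": 0, "grip": 0.07}, {"x": -0.03, "y": 0.14, "z": 0, "ax": 0, "ay": 0, "az": 0, "grip": 0.07}, {"x": -0.03, "y": 0.16, "z": 0, "ax": 0, "ay": 0, "az": 0, "grip": 0.07}, {"x": -0.03, "y": 0.16, "z": 0, "ax": 0, "ay": 0, "az": 0, "grip": 0.07}, {"x": -0.03, "y": 0.16, "z": 0, "ax": 0, "ay": 0, "az": 0, "grip": 0.07}, {"x": -0.03, "y": 0.16, "z": 0, "ax": 0, "ay": 0, "az": 0, "grip": 0.07}])

```text
t: 21.48
tcp_pos: [0.4101, 0.04, 0.1502]
orientation: [[-0.0, 0.147, 0.989], [-0.0, 0.989, -0.147], [-1.0, -0.0, -0.0]]
ft_force: [1.0, -0.1, -0.5]
gripper_width: 0.0703
```

Run:
```python
from h import *
o=observe();print(o['t'],o['tcp_pos'],np.abs(o['qd']).max(),o['gripper_width'])
im2={}
for n in('top','scene'):
    ci=camera_info(n); im=snapshot(n); im2[n]=im
    m=cv2.inRange(cv2.cvtColor(im,cv2.COLOR_RGB2HSV),(8,140,70),(20,255,255))
    for c in cv2.findContours(m,0,2)[0]:
        if cv2.contourArea(c)>25:
            P=np.array([onz(ci,u,v,.0225)[:2] for u,v in c[:,0]]).astype(np.float32)*1000; r=cv2.minAreaRect(P); print(n,np.round(r[0]),np.round(r[1]),round(r[2],1),np.round(cv2.boxPoints(r)).tolist())
# cover still open; bystanders unchanged
a=np.load('f_top.npy').astype(int); d=np.abs(im2['top'].astype(int)-a).max(2); print('cover change px',(d[115:200,355:440]>40).sum())
a=np.load('top0.npy').astype(int); d=np.abs(im2['top'].astype(int)-a).max(2); print('block',(d[215:255,85:125]>40).sum(),'brush',(d[170:255,440:490]>40).sum(),'jar',(d[250:290,480:525]>40).sum())
```

```text
21.4833 [0.41011974 0.03996155 0.1501564 ] 0.02370181241955741 0.070256709644003
top [ 365. -113.] [23. 95.] 81.3 [[316.0, -117.0], [410.0, -131.0], [414.0, -109.0], [320.0, -95.0]]
top [381. 383.] [73. 16.] 57.0 [[355.0, 357.0], [368.0, 348.0], [408.0, 409.0], [395.0, 418.0]]
top [515. 461.] [66. 28.] 43.1 [[481.0, 449.0], [500.0, 428.0], [548.0, 474.0], [529.0, 494.0]]
top [774. -48.] [71. 17.] 37.7 [[740.0, -63.0], [751.0, -77.0], [807.0, -33.0], [796.0, -19.0]]
scene [777. -55.] [71. 18.] 37.7 [[743.0, -69.0], [754.0, -84.0], [811.0, -40.0], [800.0, -26.0]]
scene [ 365. -118.] [24. 97.] 81.9 [[315.0, -123.0], [411.0, -137.0], [415.0, -113.0], [319.0, -100.0]]
scene [507. 465.] [67. 39.] 43.7 [[469.0, 456.0], [496.0, 428.0], [545.0, 474.0], [518.0, 503.0]]
scene [385. 373.] [73. 26.] 55.8 [[353.0, 350.0], [375.0, 335.0], [416.0, 396.0], [395.0, 410.0]]
cover change px 0
block 0 brush 59 jar 0
```

```bash
python3 -c "
from workcell import finish_job
print(finish_job())"
```

```text
the job is handed in; nothing more can be done
None
```

The job is done and handed in at about 21.5 s of robot time; no verdict was reported.

**What I did:**
- I drew the pry tool out by its blade, laid it on the mat and let go.
- I gripped it again by the handle, put the blade in the notch and levered the cover up, then swung it past upright.
- I laid the tool back on the mat and backed away with the gripper open.

**Last checks:**
- **Cover:** after the retreat its free edge matched about 1.87 rad in the top view. It had not changed when I looked again at the end.
- **Tool:** the front of the handle measured about (0.412, -0.12) in the top view, about 0 mm from the mat's centre line. The scene camera put it about 5 mm further towards -y, but still well inside the mat. Flatness is inferred from the handle's outline at its lying height, because I had no direct tilt reading.
- **Robot:** it was clear of everything, with the gripper 70 mm open.
- **Bystanders:** there was no pixel change at the block or the jar. Fifty-nine pixels changed in the brush region, probably the shadow of the raised cover. I never worked near the brush, but I did not confirm this further.

**What disagreed:**
- **Finger position:** the finger ends turned out to be about 28 mm above the reported TCP along the tool axis. My first grasp therefore closed above the blade without moving it. I found the true height by stepping down while watching the force, and used it for every later move.
- **Move format:** my first two move calls were refused because their rows left out some of the keys.

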